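# Make up the parts kits for two power-supply repairs

### The arm

A 6-joint arm with a two-finger parallel gripper is mounted at the origin on the work surface. World frame = base frame: x ahead of the robot, y to its left, z up, the work surface at z = 0. Lengths are in m, angles in rad, forces in N, time in s.
With the tool pointing down it reaches from about 0.425 to 0.95 m from the base axis. Payload 3.5 kg.
Tool frame: the origin (TCP) lies at the very end of the fingers, on their centre line; the grasp point (between the pads) lies behind it (ctrl.grasp_offset is the z of the grasp point in the tool frame, in m); z points along the fingers, x is the direction in which the jaws open and shut, and the axes are right-handed (so a half turn about z gives the same grasp; the last joint's range is limited). The gripper opens to 85 mm and grips with 20 to 120 N. Pads are 22 mm wide; open, the fingers measure 114 mm over their backs; the gripper's body (76 mm by 85 mm) begins 54 mm behind the grasp point. The pads swing forward as they close: fully open they stand 13 mm farther back than shut.
Start: joints at [-1.329, 0.286, 1.577, -0, 1.279, -0.15], TCP at [0.258, -0.624, 0.231] pointing down, gripper open.
Joint ranges: [-2.77, 2.77], [-0.9, 2.22], [0.21, 2.48], [-1.53, 4.67], [0.24, 2.81], [-2.84, 2.84]. Speed limits (rad/s): [2.79, 2.79, 3.14, 3.14, 3.14, 3.14].

### API

Orientations are given as a unit quaternion [x, y, z, w].
In Python, from plant import ctrl gives the robot as it stands.
- The arm moves only by the shell command python3 -m jog 'ROWS' [FORCE]. ROWS is JSON, a list of rows, each an object with "grip": the closure, from 0 (fully open) to 1 (shut); "xyz": the shift along the tool's x, y, z in m, a list of three; "dr": the turn, a rotation vector about the tool's x, y, z in rad, a list of three. A call has 1 to 12 rows; each row is the pose to reach, as a shift and turn from the pose commanded when the call began, along the tool's axes at that moment; what a row does not reach only later rows make up. A row lasts 1/12 s, in which the tool goes at most 41.7 mm and 7.16 degrees, less where a joint would pass 70% of its speed; a pose out of reach is approached as far as the arm can. A call with a gripper value outside its range is refused whole. The fingers move at their own pace and stop on an object; FORCE is the grip in N (left out, the last holds). Time passes only in rows, so rows that repeat a pose let the fingers close. It gives the time, the measured TCP pose, the force and the opening at its end, in the units of the state.
- ctrl.get_state(): the state, without advancing time (a new reading comes with each control period).
- ctrl.read_camera(name): name is "scene" or "side" or "wrist"; returns the picture (400x640x3 uint8, red, green, blue); there is no depth.
- ctrl.get_calibration(name): a dict with "mtx" (3x3 intrinsics, pixels), "R" (3x3) and "t" (3): a world point X has camera coordinates R X + t; the wrist camera has in their place "hand_eye" (4x4, takes a point from camera to tool coordinates, whose origin is the TCP and whose axes are the tool frame's). Camera axes: x right, y down, z forward; pixel columns grow to the right and rows downward; lengths in m; the calibration is good to about 2 mm. A picture is of the moment at which its call begins: read the wrist's pose just before it. get_calibration takes no time and is no camera call.
- ctrl.sign_off(): hands the job in, once; it reports no verdict.
The state is a dict: "time": time; "qpos": joint angles; "dq": joint speeds; "joint_efforts": joint torques, N m; "eef_pos": TCP position; "tcp_rot": TCP orientation; "contact_force": force on the tool from outside, world axes, zero at the start; "wrist_torque": the same for the moment, N m; "opening": opening from 0.0 (shut) to 1.0 (fully open).
Only numpy, scipy, OpenCV 4.12 (cv2) and the standard library are available. Lean on these libraries where they do the work, as an engineer would, in place of code of your own. Each camera call takes 0.05 s, during which the arm holds its last target.

### The job

Make up the parts kits for two repair jobs from the row of spares on the bench. Into the long three-bay tray put the transformer in the large end bay, the tall capacitor in the middle bay and the copper choke in the small end bay; into the short two-bay tray put the finned heatsink and the squat capacitor, one in each bay, either way round. Stand every part upright, flat on its bay's floor, the same way up as you found it, and leave the slim capacitor, the mug and the reel of solder standing where they are.

Things in the scene. Friction and masses are not known exactly. Their poses are not given: they have to be found in the camera images.
- long_tray: Long low aluminium tray, three bays in a row, 70 x 212 mm outside (x by y), 10 mm high, floor and walls 3 mm thick. Origin: centre of the underside; z up. Fixed to the bench. Bays, each 64 mm wide in x and centred at x = 0: large end bay, 80 mm long, centre y = +63 mm; middle bay, 60 mm long, centre y = -10 mm; small end bay, 60 mm long, centre y = -73 mm.
- short_tray: Short low aluminium tray with two equal bays, 70 x 141 mm outside (x by y), 10 mm high, floor and walls 3 mm thick. Origin: centre of the underside; z up. Fixed to the bench. Bays 64 mm (x) by 66 mm (y), centred at y = +34.5 and -34.5 mm, x = 0.
- transformer: Transformer: dark laminated steel core block 48 x 24 x 40 mm high (x, y, z), copper winding and white flanges bulging from its long sides to 40 mm in y over the middle 30 mm of x. The flat ends of the core, 48 mm apart in x, are clear to grip. Stands on its underside; origin at the underside's centre, z up. About 0.22 kg.
- tall_capacitor: Tall can capacitor, black cylinder with bare aluminium top, 34 mm diameter, 66 mm high, standing. Origin at the centre of the underside, z up. About 0.08 kg.
- squat_capacitor: Squat can capacitor, black cylinder with bare aluminium top, 44 mm diameter, 34 mm high, standing. Origin at the centre of the underside, z up. About 0.07 kg.
- slim_capacitor: Slim can capacitor, black cylinder with bare aluminium top, 18 mm diameter, 46 mm high, standing. Belongs to no kit, stays where it is. Origin at the centre of the underside, z up.
- heatsink: Bare aluminium heatsink, 40 x 40 x 34 mm high, six upright fins running along its x on a 6 mm base; the outermost fins, 40 mm apart over their outsides in y, are flat and clear to grip. Origin at the centre of the underside, z up (fins up). About 0.07 kg.
- choke: Drum choke: copper winding (36 mm diameter) between two dark round end discs, 38 mm diameter, 36 mm high, standing on one disc. Origin at the centre of the underside, z up. About 0.09 kg.
- mug: Yellow mug, 82 mm diameter, 95 mm high, with a handle; a bystander to the left of the work. Origin at the centre of the underside.
- solder_reel: Reel of solder: grey plastic flanges 60 mm in diameter, silvery drum, 40 mm high, lying flat; a bystander to the right of the work. Origin at the centre of the underside.
Mind the look-alikes: they are no part of the job. Leave any blue look-alike of the choke alone.

How it is judged:
By the outcome, as a careful person would: the job done as asked, in the order asked, and still so for the second after the job is handed in, with the robot touching nothing.
It also fails if it takes over 131 s, if anything falls off the work surface, if the arm or the gripper's body presses on something with over 40 N, if the wrist force passes 120 N, or if a joint passes its speed limit or range.

## Working session

There is one attempt and no reset: what is moved stays moved. The work goes in short steps, Python scripts to look and compute and a shell command to move; the robot and the scene stay as the last step left them, time stands still between calls to the robot, and variables do not carry over. Pictures are saved under pics/ and viewed, and the job is handed in when it is done.

```bash
ls; mkdir -p pics; python3 - <<'E'
from plant import ctrl
import cv2
s=ctrl.get_state();print(s, ctrl.grasp_offset)
for n in["scene","side","wrist"]:
    c=ctrl.get_calibration(n);print(n,c)
    im=ctrl.read_camera(n);cv2.imwrite(f"pics/{n}0.png",im[:,:,::-1])
E
```

```text
pics
{'time': 0.0, 'qpos': array([-1.32899227e+00,  2.87166256e-01,  1.57817719e+00,  7.77213588e-07,
        1.27859881e+00, -1.50020633e-01]), 'dq': array([ 0.00016207, -0.00015211,  0.00017394,  0.00052835,  0.00020927,
       -0.00013037]), 'joint_efforts': array([-1.66836140e-03, -4.05985272e+01, -2.92629218e+01, -2.22213066e-04,
        5.75344136e-03,  8.64989914e-06]), 'eef_pos': array([ 0.25762155, -0.62319343,  0.22994668]), 'tcp_rot': array([ 8.31226004e-01, -5.55933405e-01, -8.67696376e-04, -7.92003059e-04]), 'contact_force': array([-0.30756161,  0.3669385 ,  1.01096849]), 'wrist_torque': array([ 0.06445153,  0.00750439, -0.00874889]), 'opening': 0.9995029996869337} -0.0187
scene {'mtx': array([[369.34620718,   0.        , 317.83984182],
       [  0.        , 369.34620718, 196.62919988],
       [  0.        ,   0.        ,   1.        ]]), 'R': array([[ 0.46899812,  0.88306588,  0.01534311],
       [ 0.7126353 , -0.36810583, -0.597201  ],
       [-0.52171994,  0.29102019, -0.80194486]]), 't': array([-0.21133419, -0.34218059,  1.22538198])}
side {'mtx': array([[466.0183294
[... 159 characters left out ...]
1, -0.33622658, -0.01899196],
       [-0.16749361,  0.51649321, -0.83975035],
       [ 0.29215561, -0.78751917, -0.54264045]]), 't': array([0.46396537, 0.12874755, 1.16454624])}
wrist {'mtx': array([[302.83657029,   0.        , 314.85919791],
       [  0.        , 302.83657029, 195.51006133],
       [  0.        ,   0.        ,   1.        ]]), 'hand_eye': array([[ 9.99999785e-01,  4.08765701e-04, -5.11964260e-04,
        -1.00832857e-03],
       [-2.28458760e-04,  9.49995953e-01,  3.12262129e-01,
        -7.89102388e-02],
       [ 6.14006023e-04, -3.12261945e-01,  9.49995842e-01,
        -1.43547655e-01],
       [ 0.00000000e+00,  0.00000000e+00,  0.00000000e+00,
         1.00000000e+00]])}
```

View pics/scene0.png

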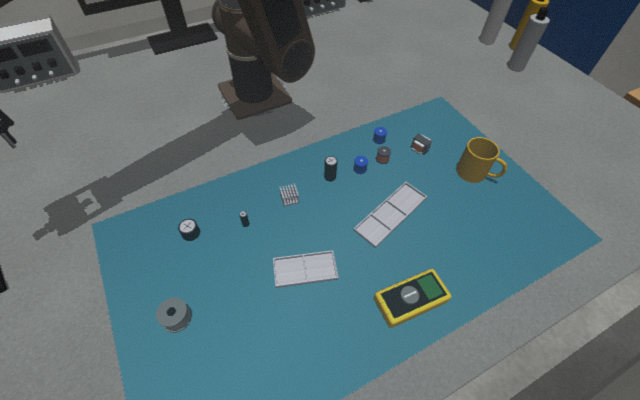

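View pics/side0.png

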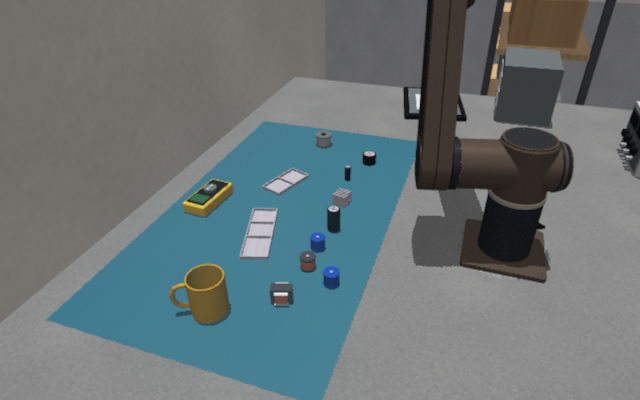

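View pics/wrist0.png

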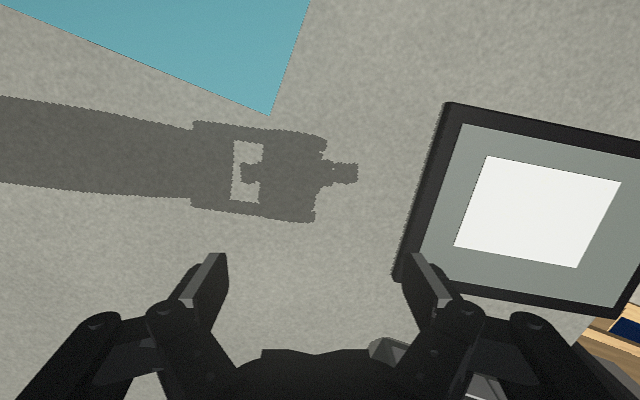

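The scene picture shows the row, from left to right: squat capacitor (189,229), slim capacitor (244,218), heatsink (289,194), tall capacitor (331,168), blue (361,164), choke (383,155), blue (380,135) and transformer (421,143). The long tray is at (391,213) and the short tray at (306,268). In the side picture the choke is at (308,262) and the transformer at (282,294). I'll triangulate these roughly first.

```bash
cat > h.py <<'E'
import numpy as np, cv2
from plant import ctrl
from scipy.spatial.transform import Rotation as Rn
def cam(name,s=None):
    c=ctrl.get_calibration(name);K=np.array(c['mtx'])
    if name!='wrist': return K,np.array(c['R']),np.array(c['t'])
    s=s or ctrl.get_state()
    T=np.eye(4);T[:3,:3]=Rn.from_quat(s['tcp_rot']).as_matrix();T[:3,3]=s['eef_pos']
    M=np.linalg.inv(T@np.array(c['hand_eye']));return K,M[:3,:3],M[:3,3]
def ray(c,uv):
    K,R,t=c;d=R.T@np.linalg.solve(K,[uv[0],uv[1],1.]);return -R.T@t,d/np.linalg.norm(d)
def plane(c,uv,z):
    o,d=ray(c,uv);return o+d*(z-o[2])/d[2]
def tri(rs):
    A=np.zeros((3,3));b=np.zeros(3)
    for o,d in rs:
        P=np.eye(3)-np.outer(d,d);A+=P;b+=P@o
    X=np.linalg.solve(A,b);return X,max(np.linalg.norm((np.eye(3)-np.outer(d,d))@(X-o)) for o,d in rs)
def proj(c,X):
    K,R,t=c;p=K@(R@np.array(X)+t);return p[:2]/p[2]
def snap(name,f):
    s=ctrl.get_state();im=ctrl.read_camera(name)[:,:,::-1].copy();cv2.imwrite(f"pics/{f}.png",im);c=cam(name,s)
    np.savez(f"pics/{f}.npz",K=c[0],R=c[1],t=c[2]);return im,c,s
def load(f):
    d=np.load(f"pics/{f}.npz");return cv2.imread(f"pics/{f}.png"),(d['K'],d['R'],d['t'])
E
python3 - <<'E'
from h import *
a=cam('scene');b=cam('side')
P={'squat':((189,229),(369,159)),'slim':((244,218),(348,173)),'heat':((289,194),(342,198)),'tall':((331,168),(334,219)),'blue1':((361,164),(318,242)),'choke':((383,155),(308,262)),'blue2':((380,135),(331,277)),'trafo':((421,143),(282,294)),'long':((391,213),(261,232)),'short':((306,268),(287,181)),'reel':((173,315),(323,140))}
for k,(u,v) in P.items():
    X,e=tri([ray(a,u),ray(b,v)]);print(k,X.round(3),round(e,4))
E
```

```text
squat [ 0.427 -0.34   0.014] 0.0002
slim [ 0.463 -0.212  0.023] 0.0008
heat [ 0.442 -0.081  0.016] 0.0004
tall [0.425 0.051 0.033] 0.0019
blue1 [0.439 0.139 0.019] 0.002
choke [0.438 0.215 0.016] 0.0013
blue2 [0.368 0.25  0.018] 0.0014
trafo [0.452 0.337 0.02 ] 0.0009
long [0.605 0.127 0.003] 0.0024
short [ 0.641 -0.135  0.004] 0.0036
reel [ 0.618 -0.428  0.016] 0.0011
```

```bash
python3 - <<'E'
from h import *
s=ctrl.get_state();R=Rn.from_quat(s['tcp_rot']).as_matrix();print(R.round(3))
for n in ["scene","side"]:
    im=cv2.imread(f"pics/{n}0.png")
    c=im[90:340,150:490] if n=="scene" else im[110:340,160:440]
    c=cv2.resize(c,None,fx=2.35,fy=2.35,interpolation=cv2.INTER_CUBIC);cv2.imwrite(f"pics/{n}0c.png",c)
# desired: tool y along -x world? yaw calc
for phi in [0,90,180,-90]:
    D=Rn.from_euler('z',phi,degrees=True).as_matrix()@np.diag([1,-1,-1.])
    print(phi,(R.T@D).round(3).tolist(), Rn.from_matrix(R.T@D).as_rotvec().round(3))
E
```

```text
[[ 0.382 -0.924 -0.   ]
 [-0.924 -0.382  0.002]
 [-0.002 -0.    -1.   ]]
0 [[0.382, 0.924, 0.002], [-0.924, 0.382, 0.0], [-0.0, -0.002, 1.0]] [-1.000e-03  1.000e-03 -1.179e+00]
90 [[-0.924, 0.382, 0.002], [-0.382, -0.924, 0.0], [0.002, -0.0, 1.0]] [-0.003  0.    -2.75 ]
180 [[-0.382, -0.924, 0.002], [0.924, -0.382, 0.0], [0.0, 0.002, 1.0]] [2.000e-03 1.000e-03 1.963e+00]
-90 [[0.924, -0.382, 0.002], [0.382, 0.924, 0.0], [-0.002, 0.0, 1.0]] [0.    0.002 0.392]
```

View pics/scene0c.png

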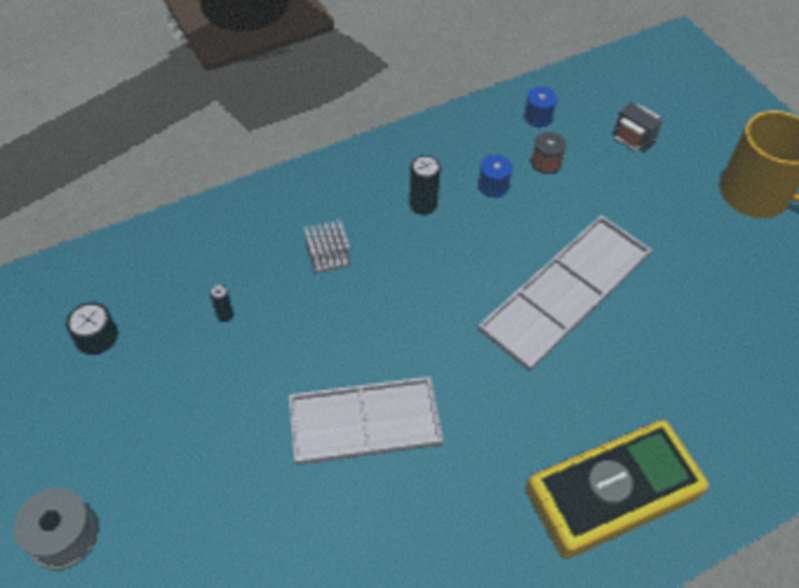

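Next I'll bring the wrist camera over the row, with the camera on the outer side.

```bash
cat >> h.py <<'E'
def rel(x,y,z,phi):
    s=ctrl.get_state();R=Rn.from_quat(s['tcp_rot']).as_matrix()
    D=Rn.from_euler('z',phi,degrees=True).as_matrix()@np.diag([1,-1,-1.])
    d=R.T@(np.array([x,y,z])-s['eef_pos']);rv=Rn.from_matrix(R.T@D).as_rotvec()
    cur=np.degrees(np.arctan2(R[1,0],R[0,0]))
    print('shift',d.round(4).tolist(),'dr',rv.round(4).tolist(),'rows',np.ceil(max(np.linalg.norm(d)/.0417,np.degrees(np.linalg.norm(rv))/7.16)),'phi',cur.round(1),'t',round(s['time'],2),'pos',s['eef_pos'].round(4),'F',s['contact_force'].round(1),'op',round(s['opening'],3))
E
python3 -m jog '[{"grip":0,"xyz":[-0.4,-0.4,-0.07],"dr":[0,0,0.39]},{"grip":0,"xyz":[-0.4,-0.4,-0.07],"dr":[0,0,0.39]},{"grip":0,"xyz":[-0.4,-0.4,-0.07],"dr":[0,0,0.39]},{"grip":0,"xyz":[-0.4,-0.4,-0.07],"dr":[0,0,0.39]},{"grip":0,"xyz":[-0.4,-0.4,-0.07],"dr":[0,0,0.39]},{"grip":0,"xyz":[-0.4,-0.4,-0.07],"dr":[0,0,0.39]},{"grip":0,"xyz":[-0.4,-0.4,-0.07],"dr":[0,0,0.39]},{"grip":0,"xyz":[-0.4,-0.4,-0.07],"dr":[0,0,0.39]},{"grip":0,"xyz":[-0.4,-0.4,-0.07],"dr":[0,0,0.39]},{"grip":0,"xyz":[-0.4,-0.4,-0.07],"dr":[0,0,0.39]},{"grip":0,"xyz":[-0.4,-0.4,-0.07],"dr":[0,0,0.39]},{"grip":0,"xyz":[-0.4,-0.4,-0.07],"dr":[0,0,0.39]}]' 40
python3 -c "
from h import *
rel(.47,-.1,.3,-90)"
```

```text
time: 1.15
eef_pos: [0.4482, -0.1635, 0.2929]
tcp_rot: [0.708, -0.707, 0.0, -0.0]
contact_force: [0.2, -0.4, 0.4]
opening: 1.001
shift [-0.0635, -0.0219, -0.0071] dr [-0.0002, -0.0001, 0.0015] rows 2.0 phi -89.9 t 1.15 pos [ 0.4482 -0.1635  0.2929] F [ 0.2 -0.4  0.4] op 1.001
```

```bash

python3 -m jog '[{"grip":0,"xyz":[0,0,0],"dr":[0,0,0]},{"grip":0,"xyz":[0,0,0],"dr":[0,0,0]}]'
python3 -c "
from h import *
snap('wrist','w1');rel(.47,.22,.3,-90)"
```

```text
time: 1.32
eef_pos: [0.4486, -0.1636, 0.293]
tcp_rot: [0.709, -0.705, 0.0, 0.0]
contact_force: [0.7, -0.7, -0.2]
opening: 1.001
shift [-0.3848, -0.0235, -0.0076] dr [0.0003, -0.0005, 0.0042] rows 10.0 phi -89.8 t 1.37 pos [ 0.4481 -0.1649  0.2926] F [ 0.7 -0.3 -0.2] op 0.998
```

View pics/w1.png

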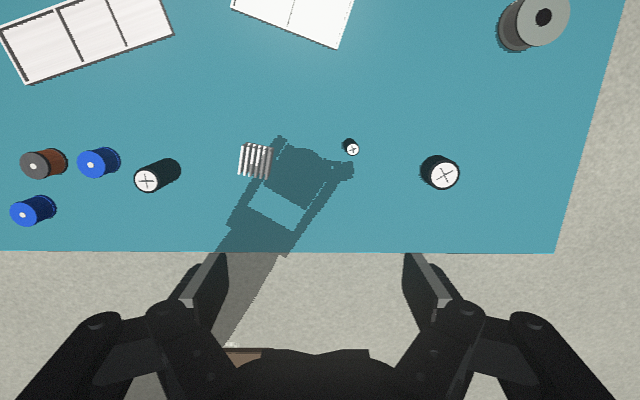

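The wrist picture w1 shows the heatsink at (254,160), the tall capacitor's top at (147,181), the squat capacitor's top at (443,175) and the slim capacitor's top at (352,149). Both trays are cut off at the top edge, so I'll take a second view over them.

```bash

python3 -m jog '[{"grip":0,"xyz":[-0.2,-0.09,-0.03],"dr":[0,0,0]},{"grip":0,"xyz":[-0.2,-0.09,-0.03],"dr":[0,0,0]},{"grip":0,"xyz":[-0.2,-0.09,-0.03],"dr":[0,0,0]},{"grip":0,"xyz":[-0.2,-0.09,-0.03],"dr":[0,0,0]},{"grip":0,"xyz":[-0.2,-0.09,-0.03],"dr":[0,0,0]},{"grip":0,"xyz":[-0.2,-0.09,-0.03],"dr":[0,0,0]},{"grip":0,"xyz":[-0.2,-0.09,-0.03],"dr":[0,0,0]},{"grip":0,"xyz":[-0.2,-0.09,-0.03],"dr":[0,0,0]}]'
python3 -c "
from h import *
snap('wrist','w2');rel(.46,.3,.3,-90)"
python3 -m jog '[{"grip":0,"xyz":[-0.2,0.08,0.02],"dr":[0,0,0]},{"grip":0,"xyz":[-0.2,0.08,0.02],"dr":[0,0,0]},{"grip":0,"xyz":[-0.2,0.08,0.02],"dr":[0,0,0]},{"grip":0,"xyz":[-0.2,0.08,0.02],"dr":[0,0,0]},{"grip":0,"xyz":[-0.2,0.08,0.02],"dr":[0,0,0]},{"grip":0,"xyz":[-0.2,0.08,0.02],"dr":[0,0,0]},{"grip":0,"xyz":[-0.2,0.08,0.02],"dr":[0,0,0]},{"grip":0,"xyz":[-0.2,0.08,0.02],"dr":[0,0,0]}]'
python3 -c "
from h import *
snap('wrist','w3');rel(.46,.3,.3,-90)"

```

```text
time: 2.03
eef_pos: [0.5377, 0.0333, 0.3219]
tcp_rot: [0.708, -0.707, -0.0, 0.001]
contact_force: [-0.2, -0.1, -0.1]
opening: 1.001
shift [-0.2672, 0.0774, 0.0218] dr [0.0018, -0.0007, -0.0] rows 7.0 phi -90.0 t 2.08 pos [0.5374 0.0328 0.3219] F [-0.5  0.4 -0.1] op 1.002
time: 2.75
eef_pos: [0.4577, 0.2329, 0.3025]
tcp_rot: [0.707, -0.707, 0.0, 0.0]
contact_force: [0.2, 0.5, 0.8]
opening: 1.0
shift [-0.0675, -0.0019, 0.0026] dr [-0.0002, -0.0009, -0.0005] rows 2.0 phi -90.0 t 2.8 pos [0.4581 0.2325 0.3026] F [-0.2 -0.2 -0.6] op 0.998
```

View pics/w2.png

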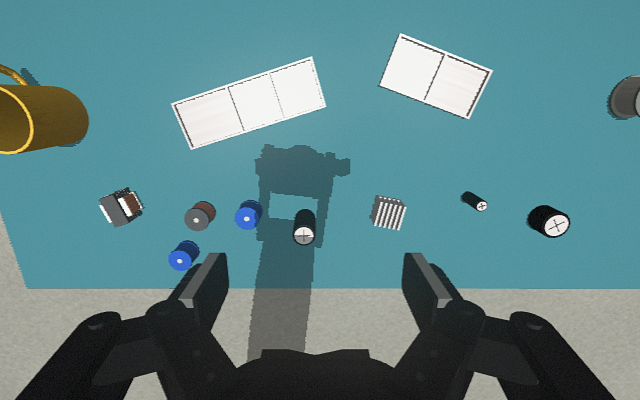

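View pics/w3.png

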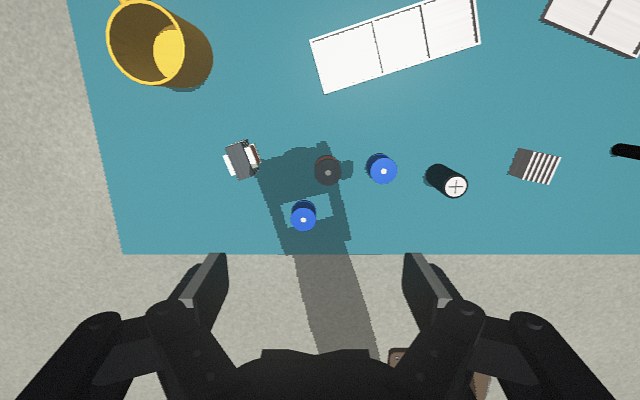

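Picture w2 shows everything. The long tray is at (249,103), the short tray at (436,76), the transformer at (122,206), the choke at (199,216), the tall capacitor's top at (304,236), the heatsink at (388,212) and the squat capacitor at (556,224). The mug and a blue choke stand near the transformer and the choke. I'll segment the trays and parts and measure heights from pairs of views.

```bash
python3 - <<'E'
from h import *
for f in ['w1','w2','w3']:
    im,c=load(f);hsv=cv2.cvtColor(im,cv2.COLOR_BGR2HSV)
    teal=cv2.inRange(hsv,(85,60,30),(110,255,255))
    # tray: bright low sat
    w=cv2.inRange(hsv,(0,0,170),(180,45,255));w=cv2.morphologyEx(w,cv2.MORPH_CLOSE,np.ones((5,5)))
    cs,_=cv2.findContours(w,cv2.RETR_EXTERNAL,cv2.CHAIN_APPROX_NONE)
    for k in cs:
        if cv2.contourArea(k)>25 and k[:,:,1].max()<300:
            r=cv2.minAreaRect(k);print(f,'c',np.round(r[0],1),'sz',np.round(r[1],1),'ang',round(r[2],1))
            if cv2.contourArea(k)>3000:
                b=cv2.boxPoints(r);P=np.array([plane(c,p,.010) for p in b]);print(P.mean(0).round(4),P[:,:2].round(4).tolist(),[round(np.linalg.norm(P[i]-P[i-1]),4) for i in range(4)])
def crop(f,x,y,w,h,k,n):
    im,_=load(f);cv2.imwrite(f'pics/{n}.png',cv2.resize(im[y:y+h,x:x+w],None,fx=k,fy=k,interpolation=cv2.INTER_CUBIC))
crop('w3',210,125,200,120,4,'c3'); crop('w2',160,20,200,150,4,'c2a');crop('w2',90,170,200,110,4,'c2b')
crop('w2',360,170,220,80,3.6,'c2c');crop('w1',120,125,200,80,4,'c1')
E
```

```text
w1 c [145.5 180.5] sz [19. 21.] ang 90.0
w1 c [444.  174.5] sz [23.3 26.2] ang 45.0
w1 c [352.5 149. ] sz [10. 11.] ang 90.0
w1 c [250.8 159.9] sz [24.7 32.8] ang 11.3
w1 c [292.  24.] sz [ 48. 124.] ang 90.0
[ 0.612  -0.1335  0.01  ] [[0.6381, -0.0581], [0.6391, -0.2097], [0.5859, -0.2123], [0.5848, -0.0538]] [np.float64(0.0535), np.float64(0.1517), np.float64(0.0533), np.float64(0.1585)]
w1 c [82.3 28.5] sz [ 67.9 165.7] ang 70.7
[0.6038 0.1322 0.01  ] [[0.6101, 0.2402], [0.6694, 0.0354], [0.6013, 0.0183], [0.5346, 0.2349]] [np.float64(0.0757), np.float64(0.2132), np.float64(0.0703), np.float64(0.2266)]
w2 c [303.9 231.1] sz [17.4  8.4] ang 8.7
w2 c [556. 225.] sz [20. 22.] ang 90.0
w2 c [  2.9 247.6] sz [63.6 16.3] ang 70.8
w2 c [105.1 213.1] sz [20.2  2.7] ang 59.0
w2 c [481.5 206. ] sz [8. 9.] ang 90.0
w2 c [124.6 206.4] sz [20.2  5.1] ang 60.3
w2 c [390.4 213.5] sz [27.6 29.8] ang 13.0
w2 c [249.4 104.2] sz [ 52.5 148.6] ang 71.6
[0.6027 0.1302 0.01  ] [[0.6061, 0.2412], [0.6681, 0.0384], [0.6025, 0.0146], [0.534, 0.2268]] [np.float64(0.0735), np.float64(0.2121), np.float64(0.0
[... 168 characters left out ...]
]] [np.float64(0.1488), np.float64(0.0702), np.float64(0.1413), np.float64(0.0731)]
w3 c [455.5 186.5] sz [18.4 21.2] ang 45.0
w3 c [228.9 164.7] sz [21.8  5. ] ang 66.0
w3 c [541.1 168.1] sz [27.6 35.2] ang 23.2
w3 c [252.4 155.5] sz [23.  10.2] ang 67.4
w3 c [591.5  28.5] sz [57. 95.] ang 90.0
[ 0.618  -0.1221  0.01  ] [[0.6505, -0.0533], [0.6507, -0.1723], [0.5854, -0.1942], [0.5853, -0.0688]] [np.float64(0.067), np.float64(0.1189), np.float64(0.0688), np.float64(0.1253)]
w3 c [396.9  38.7] sz [ 60.6 172.4] ang 72.1
[0.6052 0.1291 0.01  ] [[0.6095, 0.2453], [0.6683, 0.0426], [0.6042, 0.0081], [0.5388, 0.2204]] [np.float64(0.0749), np.float64(0.211), np.float64(0.0727), np.float64(0.2221)]
```

View pics/c3.png

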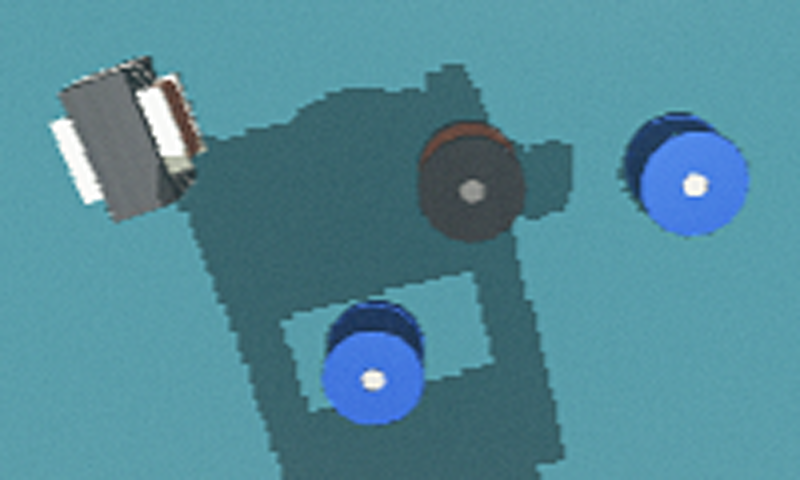

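View pics/c2a.png

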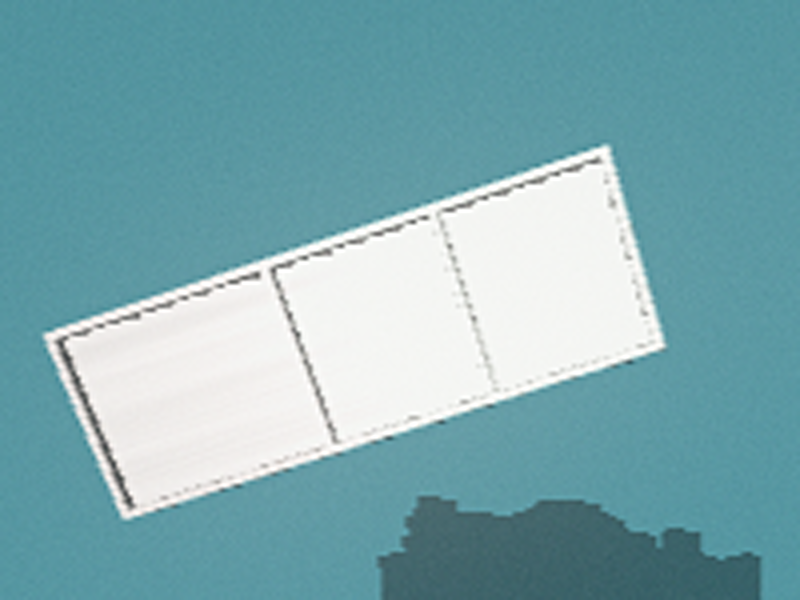

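View pics/c2b.png

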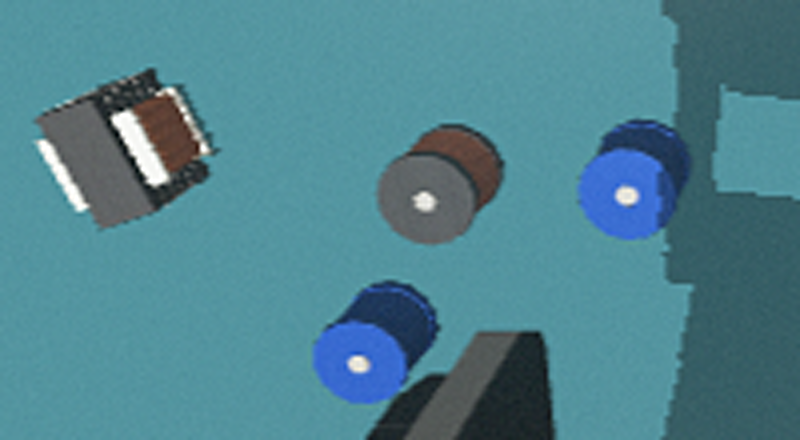

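View pics/c2c.png

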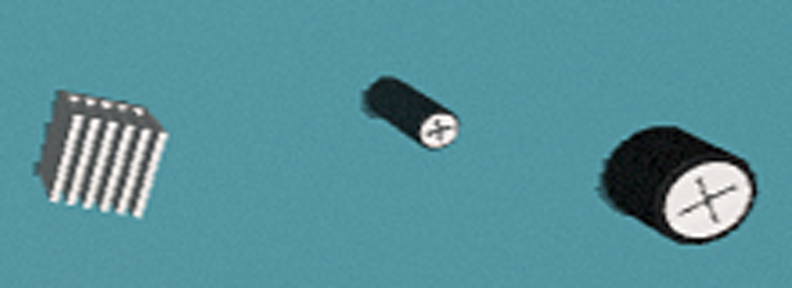

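View pics/c1.png

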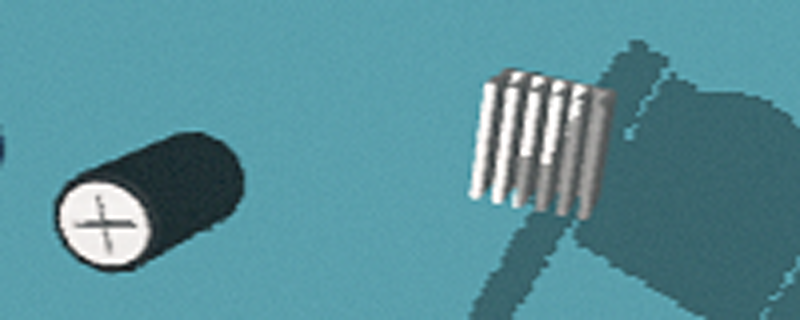

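```bash
python3 - <<'E'
from h import *
def px(p,x0,y0,k): return ((p[0]+.5)/k-.5+x0,(p[1]+.5)/k-.5+y0)
C={f:load(f)[1] for f in['w1','w2','w3']};S=cam('scene')
c3=lambda u,v:(C['w3'],px((u,v),210,125,4)); c2b=lambda u,v:(C['w2'],px((u,v),90,170,4))
c2a=lambda u,v:(C['w2'],px((u,v),160,20,4));c2c=lambda u,v:(C['w2'],px((u,v),360,170,3.6));c1=lambda u,v:(C['w1'],px((u,v),120,125,4))
sc=lambda u,v:(S,px((u,v),150,90,2.35))
T={'choke':[c3(471,190),c2b(425,202)],'blue1':[c3(694,184),c2b(627,195)],'blue2':[c3(373,379),c2b(359,364)],'trafo':[c3(118,148.5),c2b(98.7,162)],
'tall':[c1(104,224),(C['w3'],(456,187))],'heat':[c1(540,147),c2c(108,166)],'squat':[(C['w1'],(443.7,174.8)),c2c(709,201)],'slim':[(C['w1'],(352.3,149)),c2c(439,130)]}
for k,v in T.items():
    X,e=tri([ray(*a) for a in v]);print(k,X.round(4),round(e,4))
q2=np.array([plane(*c2b(*p),.04) for p in[(38,118),(97,95),(158,208),(102,228)]]);print('trafo q',q2.round(4).tolist())
d=(q2[3]+q2[2]-q2[0]-q2[1])/2;print('long axis ang',np.degrees(np.arctan2(d[1],d[0])),np.linalg.norm(d))
for g,l in((c2c,[(75,115),(165,133),(140,215),(52,200)]),(c1,[(484,80),(612,92),(590,218),(472,197)])):
    q=np.array([plane(*g(*p),.034) for p in l]);d=(q[3]+q[2]-q[0]-q[1])/2;e=(q[1]+q[2]-q[0]-q[3])/2
    print('heat fins ang',np.degrees(np.arctan2(d[1],d[0])),np.linalg.norm(d),'norm ang',np.degrees(np.arctan2(e[1],e[0])),np.linalg.norm(e),q.mean(0))
lt=[(44,335),(608,146),(665,347),(125,518)]
q=np.array([plane(*c2a(*p),.01) for p in lt]);print('long',q.round(4).tolist(),q.mean(0))
d=(q[0]+q[3]-q[1]-q[2])/2;print(np.degrees(np.arctan2(d[1],d[0])),np.linalg.norm(d))
ls=[(602,217),(650,250),(531,366),(481,327)]
for p,r in zip([lt[0],lt[3],lt[2],lt[1]],ls):
    pass
# scene order: find by projection
for i,p in enumerate(lt):
    a=c2a(*p);b=min((sc(*r) for r in ls),key=lambda b:np.linalg.norm(np.array(b[1])-proj(S,q[i])));X,e=tri([ray(*a),ray(*b)]);print('lt corner',X.round(4),round(e,4))
# short tray
im,_=load('w2');cv2.imwrite('pics/c2d.png',cv2.resize(im[25:125,370:500],None,fx=6,fy=6,interpolation=cv2.INTER_CUBIC))
E
```

```text
choke [0.4356 0.2156 0.0374] 0.0005
blue1 [0.4378 0.1384 0.0363] 0.0002
blue2 [0.3651 0.2505 0.0375] 0.0002
trafo [0.4507 0.3372 0.0368] 0.0004
tall [0.4243 0.0497 0.0686] 0.0003
heat [ 0.442  -0.0815  0.0336] 0.0009
squat [ 0.4271 -0.3379  0.0381] 0.0001
slim [ 0.4629 -0.2113  0.0479] 0.0001
trafo q [[0.4698, 0.3539, 0.04], [0.4788, 0.3302, 0.04], [0.4336, 0.3163, 0.04], [0.4253, 0.3393, 0.04]]
long axis ang -162.39826664927918 0.047039116932808045
heat fins ang 169.34651953583594 0.03901074307612952 norm ang -101.03175068279893 0.03925951616174632 [ 0.44115078 -0.0811523   0.034     ]
heat fins ang 169.1185160332679 0.042424493475312436 norm ang -97.50183773013023 0.04149961874168702 [ 0.44263582 -0.08177163  0.034     ]
long [[0.6053, 0.2413, 0.01], [0.6677, 0.0383, 0.01], [0.6014, 0.0179, 0.01], [0.5393, 0.2206, 0.01]] [0.60343078 0.12952041 0.01      ]
107.07045825535117 0.21215742603260376
lt corner [6.048e-01 2.451e-01 2.000e-04] 0.0006
lt corner [0.6689 0.0393 0.0058] 0.0011
lt corner [0.6028 0.0192 0.0018] 0.0023
lt corner [ 0.5371  0.2275 -0.0053] 0.0007
```

View pics/c2d.png

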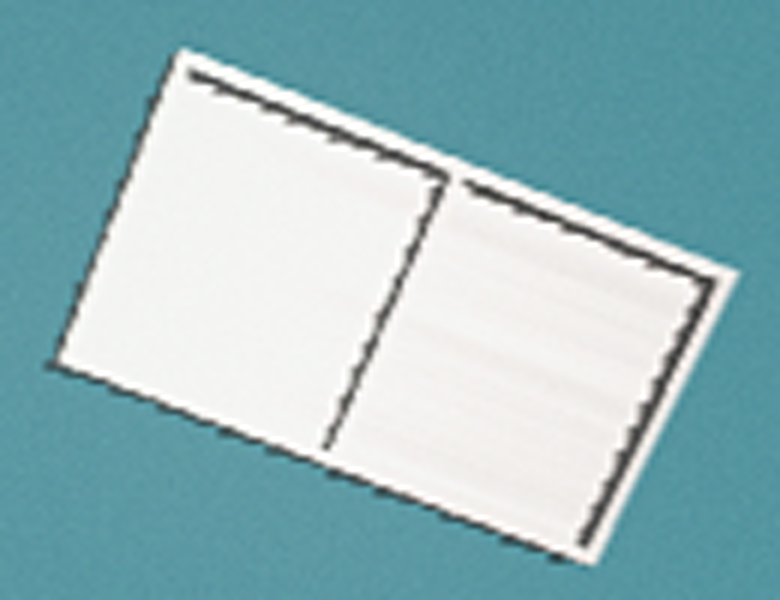

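```bash
python3 - <<'E'
from h import *
px=lambda p,x0,y0,k:((p[0]+.5)/k-.5+x0,(p[1]+.5)/k-.5+y0)
_,c2=load('w2');_,c3=load('w3')
q=np.array([plane(c2,px(p,370,25,6),.01) for p in[(180,50),(740,272),(597,567),(50,365)]])
print('short',q.round(4).tolist(),q.mean(0).round(4));d=(q[0]+q[3]-q[1]-q[2])/2;print(np.degrees(np.arctan2(d[1],d[0])),np.linalg.norm(d),np.linalg.norm((q[0]+q[1]-q[2]-q[3])/2))
u=d[:2]/np.linalg.norm(d)*.0345;print('bays',(q.mean(0)[:2]+u).round(4),(q.mean(0)[:2]-u).round(4))
im,_=load('w3');cv2.imwrite('pics/c3t.png',cv2.resize(im[0:110,300:490],None,fx=4,fy=4,interpolation=cv2.INTER_CUBIC))
print('mug',tri([ray(cam('scene'),(478,160)),ray(cam('side'),(207,295))]))
rel(.451,.3365,.12,17.6)
E
```

```text
short [[0.6964, -0.08, 0.01], [0.6505, -0.2142, 0.01], [0.5839, -0.1917, 0.01], [0.63, -0.0553, 0.01]] [ 0.6402 -0.1353  0.01  ]
71.2217586610609 0.14287624789053388 0.07057909566467709
bays [ 0.6513 -0.1026] [ 0.6291 -0.168 ]
mug (array([0.59154434, 0.41362182, 0.04514878]), np.float64(0.0019345659252645467))
shift [-0.1041, 0.0072, 0.1826] dr [0.0007, -0.0008, -1.8785] rows 16.0 phi -90.0 t 2.8 pos [0.4581 0.2325 0.3026] F [-0.2 -0.2 -0.6] op 0.998
```

View pics/c3t.png

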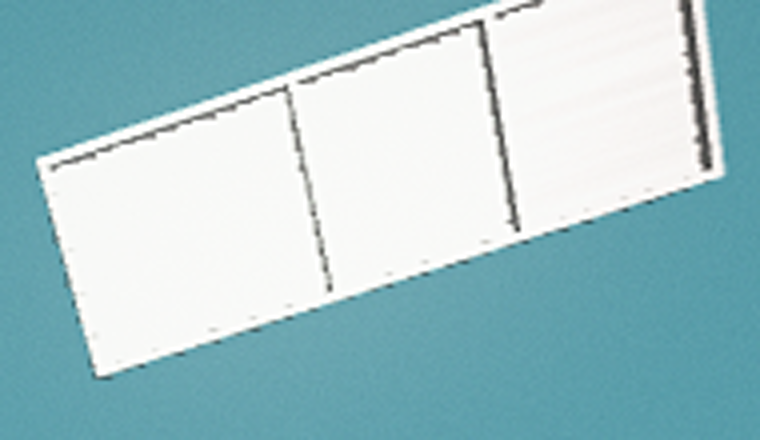

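```bash
python3 - <<'E'
from h import *
px=lambda p,x0,y0,k:((p[0]+.5)/k-.5+x0,(p[1]+.5)/k-.5+y0)
_,c2=load('w2');_,c3=load('w3')
for a,b in(((44,335),(38,158)),((125,518),(97,378)),((665,347),(722,177))):
    X,e=tri([ray(c2,px(a,160,20,4)),ray(c3,px(b,300,0,4))]);print(X.round(4),round(e,4))
E
python3 -m jog '[{"grip":0,"xyz":[-0.104,0.007,0.17],"dr":[0,0,-1.878]},{"grip":0,"xyz":[-0.104,0.007,0.17],"dr":[0,0,-1.878]},{"grip":0,"xyz":[-0.104,0.007,0.17],"dr":[0,0,-1.878]},{"grip":0,"xyz":[-0.104,0.007,0.17],"dr":[0,0,-1.878]},{"grip":0,"xyz":[-0.104,0.007,0.17],"dr":[0,0,-1.878]},{"grip":0,"xyz":[-0.104,0.007,0.17],"dr":[0,0,-1.878]},{"grip":0,"xyz":[-0.104,0.007,0.17],"dr":[0,0,-1.878]},{"grip":0,"xyz":[-0.104,0.007,0.17],"dr":[0,0,-1.878]},{"grip":0,"xyz":[-0.104,0.007,0.17],"dr":[0,0,-1.878]},{"grip":0,"xyz":[-0.104,0.007,0.17],"dr":[0,0,-1.878]},{"grip":0,"xyz":[-0.104,0.007,0.17],"dr":[0,0,-1.878]},{"grip":0,"xyz":[-0.104,0.007,0.17],"dr":[0,0,-1.878]}]'
python3 -c "
from h import *
rel(.451,.3365,.12,17.6)"
```

```text
[0.6056 0.2406 0.0119] 0.0003
[0.5389 0.221  0.0088] 0.0003
[0.6012 0.0178 0.0091] 0.0002
time: 3.8
eef_pos: [0.4521, 0.3362, 0.1328]
tcp_rot: [0.999, -0.033, 0.0, 0.0]
contact_force: [0.1, 0.2, -0.5]
opening: 0.996
shift [-0.0011, -0.0003, 0.0128] dr [0.0005, -0.0004, -0.3738] rows 3.0 phi -3.8 t 3.8 pos [0.4521 0.3362 0.1328] F [ 0.1  0.2 -0.5] op 0.996
```

The tray rim triangulates to about 10 mm, which agrees with the text. I'll finish the turn and check from above.

```bash

python3 -m jog '[{"grip":0,"xyz":[-0.001,0,0],"dr":[0,0,-0.374]},{"grip":0,"xyz":[-0.001,0,0],"dr":[0,0,-0.374]},{"grip":0,"xyz":[-0.001,0,0],"dr":[0,0,-0.374]},{"grip":0,"xyz":[-0.001,0,0],"dr":[0,0,-0.374]},{"grip":0,"xyz":[-0.001,0,0],"dr":[0,0,-0.374]}]'
python3 -c "
from h import *
im,c,s=snap('wrist','w4')
rel(.451,.3365,.010,17.6)
print(proj(c,(.451,.3365,.04)))"
```

```text
time: 4.22
eef_pos: [0.4505, 0.3369, 0.1328]
tcp_rot: [0.989, 0.149, 0.0, 0.0]
contact_force: [1.2, -0.5, -0.4]
opening: 0.997
shift [0.0004, 0.0008, 0.1228] dr [0.0002, -0.0002, -0.0075] rows 3.0 phi 17.2 t 4.27 pos [0.4503 0.3372 0.1328] F [-0.2 -0.2 -0.3] op 1.002
[316.82515504 200.0913681 ]
```

View pics/w4.png

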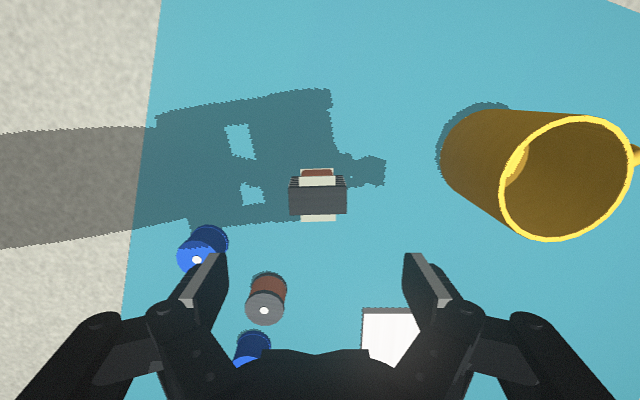

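Picture w4 shows the transformer's core top centred at (318,200), against a predicted (317,200), so it is aligned within about 1 mm. I'll descend and grip.

```bash

python3 -m jog '[{"grip":0,"xyz":[0,0,0.04],"dr":[0,0,-0.007]},{"grip":0,"xyz":[0,0,0.08],"dr":[0,0,-0.007]},{"grip":0,"xyz":[0.001,0.001,0.105],"dr":[0,0,-0.007]},{"grip":0,"xyz":[0.001,0.001,0.118],"dr":[0,0,-0.007]},{"grip":0,"xyz":[0.001,0.001,0.123],"dr":[0,0,-0.007]},{"grip":0,"xyz":[0.001,0.001,0.123],"dr":[0,0,-0.007]},{"grip":0.6,"xyz":[0.001,0.001,0.123],"dr":[0,0,-0.007]},{"grip":0.6,"xyz":[0.001,0.001,0.123],"dr":[0,0,-0.007]},{"grip":0.6,"xyz":[0.001,0.001,0.123],"dr":[0,0,-0.007]},{"grip":0.6,"xyz":[0.001,0.001,0.123],"dr":[0,0,-0.007]},{"grip":0.6,"xyz":[0.001,0.001,0.123],"dr":[0,0,-0.007]},{"grip":0.6,"xyz":[0.001,0.001,0.123],"dr":[0,0,-0.007]}]' 40
python3 -c "
from h import *
im,c,s=snap('side','s1')
cv2.imwrite('pics/s1c.png',cv2.resize(im[220:360,180:400],None,fx=3.5,fy=3.5,interpolation=cv2.INTER_CUBIC))
rel(.5849,.1897,.08,17.2)"
```

```text
time: 5.27
eef_pos: [0.4521, 0.3388, 0.012]
tcp_rot: [0.988, 0.155, 0.002, -0.001]
contact_force: [-0.2, -0.4, 7.1]
opening: 0.555
shift [0.0809, 0.1826, -0.0679] dr [-0.0007, -0.0039, 0.0118] rows 6.0 phi 17.9 t 5.32 pos [0.4521 0.3388 0.0119] F [0.3 0.5 6.4] op 0.554
```

View pics/s1c.png

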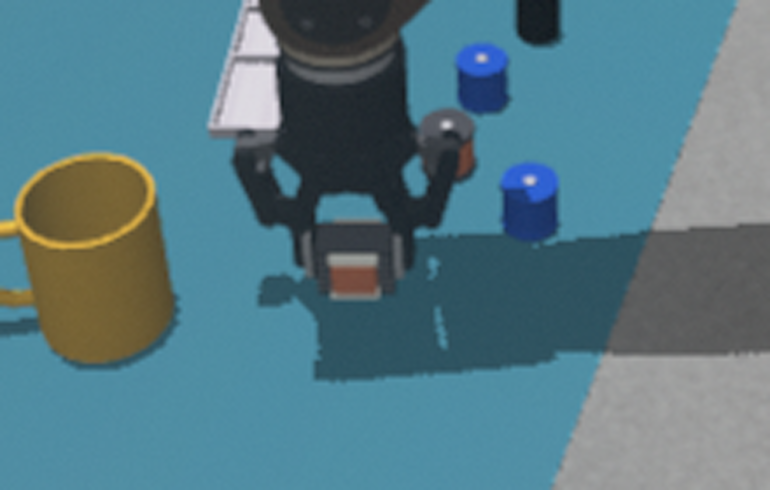

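The opening reads 47 mm, which matches the 48 mm core. In the side picture the fingers hold the core ends, with the tips about 15 mm above the mat. I'll lift and carry it to the large bay.

```bash

python3 -m jog '[{"grip":0.6,"xyz":[0,0,-0.035],"dr":[0,0,0]},{"grip":0.6,"xyz":[0,0,-0.07],"dr":[0,0,0.01]},{"grip":0.6,"xyz":[0.015,0.035,-0.07],"dr":[0,0,0.01]},{"grip":0.6,"xyz":[0.031,0.07,-0.07],"dr":[0,0,0.01]},{"grip":0.6,"xyz":[0.047,0.105,-0.07],"dr":[0,0,0.01]},{"grip":0.6,"xyz":[0.062,0.14,-0.07],"dr":[0,0,0.01]},{"grip":0.6,"xyz":[0.077,0.175,-0.07],"dr":[0,0,0.01]},{"grip":0.6,"xyz":[0.081,0.183,-0.07],"dr":[0,0,0.01]},{"grip":0.6,"xyz":[0.081,0.183,-0.07],"dr":[0,0,0.01]},{"grip":0.6,"xyz":[0.081,0.183,-0.07],"dr":[0,0,0.01]}]' 40
python3 -c "
from h import *
im,c,s=snap('side','s2');im2,c,s=snap('wrist','w5')
cv2.imwrite('pics/s2c.png',np.hstack([cv2.resize(im[140:300,180:360],None,fx=2.2,fy=2.2),cv2.resize(im2,(400,352))[:, :]]))
rel(.5849,.1897,.0150,17.2)"
```

```text
time: 6.15
eef_pos: [0.5828, 0.1884, 0.0789]
tcp_rot: [0.989, 0.15, -0.001, -0.0]
contact_force: [-0.5, 0.6, -3.6]
opening: 0.555
shift [0.0029, 0.0008, 0.0639] dr [-0.0008, 0.0022, 0.0029] rows 2.0 phi 17.4 t 6.25 pos [0.582  0.1896 0.0789] F [-0.1  0.1 -2.3] op 0.553
```

View pics/s2c.png

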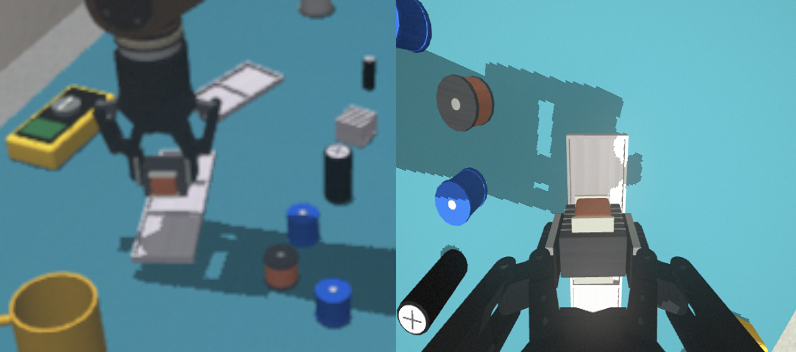

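The transformer is held upright over the large bay. Next I'll lower it, watching the force.

```bash

python3 -m jog '[{"grip":0.6,"xyz":[0.003,0.001,0.025],"dr":[0,0,0]},{"grip":0.6,"xyz":[0.003,0.001,0.045],"dr":[0,0,0]},{"grip":0.6,"xyz":[0.003,0.001,0.056],"dr":[0,0,0]},{"grip":0.6,"xyz":[0.003,0.001,0.061],"dr":[0,0,0]},{"grip":0.6,"xyz":[0.003,0.001,0.064],"dr":[0,0,0]},{"grip":0.6,"xyz":[0.003,0.001,0.064],"dr":[0,0,0]}]' 40
python3 -c "
from h import *
im,c,s=snap('side','s3')
cv2.imwrite('pics/s3c.png',cv2.resize(im[180:280,210:310],None,fx=5,fy=5))
rel(.5849,.1897,.0150,17.2)"
```

```text
time: 6.75
eef_pos: [0.5867, 0.1892, 0.0161]
tcp_rot: [0.989, 0.151, 0.0, -0.0]
contact_force: [-0.5, -0.4, -2.5]
opening: 0.553
shift [-0.0022, -0.0014, 0.0016] dr [0.0003, -0.0019, 0.0026] rows 1.0 phi 17.3 t 6.8 pos [0.5874 0.1891 0.0166] F [ 0.1  0.5 -2.8] op 0.553
```

View pics/s3c.png

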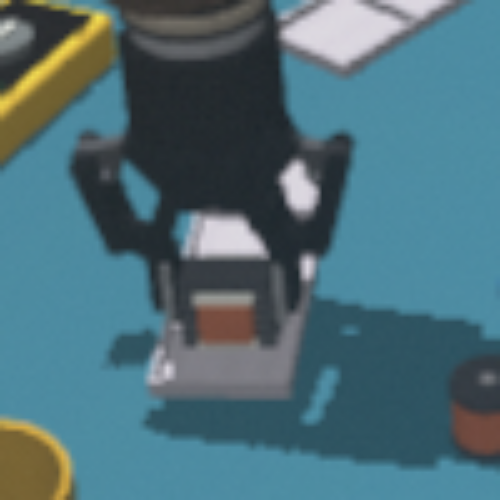

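```bash

python3 -m jog '[{"grip":0.6,"xyz":[-0.002,0,0.001],"dr":[0,0,0]},{"grip":0.6,"xyz":[-0.002,0,0.0015],"dr":[0,0,0]},{"grip":0.6,"xyz":[-0.002,0,0.0015],"dr":[0,0,0]}]'
python3 -m jog '[{"grip":0.6,"xyz":[0,0,0.001],"dr":[0,0,0]},{"grip":0.6,"xyz":[0,0,0.001],"dr":[0,0,0]}]'
```

```text
time: 7.05
eef_pos: [0.5855, 0.188, 0.0151]
tcp_rot: [0.989, 0.15, 0.001, -0.0]
contact_force: [-1.5, 0.6, -0.5]
opening: 0.553
time: 7.22
eef_pos: [0.5855, 0.188, 0.015]
tcp_rot: [0.989, 0.15, 0.0, -0.0]
contact_force: [-2.7, 0.7, 5.9]
opening: 0.554
```

The floor contact registers at 6 N. I'll release and lift.

```bash

python3 -m jog '[{"grip":0.2,"xyz":[0,0,-0.001],"dr":[0,0,0]},{"grip":0.2,"xyz":[0,0,-0.001],"dr":[0,0,0]},{"grip":0.2,"xyz":[0,0,-0.001],"dr":[0,0,0]},{"grip":0.2,"xyz":[0,0,-0.001],"dr":[0,0,0]},{"grip":0.2,"xyz":[0,0,-0.03],"dr":[0,0,0]},{"grip":0,"xyz":[0,0,-0.07],"dr":[0,0,0]},{"grip":0,"xyz":[0,0,-0.11],"dr":[0,0,0]},{"grip":0,"xyz":[0,0,-0.14],"dr":[0,0,0]}]'
python3 -c "
from h import *
im,c,s=snap('side','s4');im2,c,s=snap('wrist','w6')
cv2.imwrite('pics/s4c.png',np.hstack([cv2.resize(im[160:280,210:330],(400,400)),cv2.resize(im2,(400,400))[:, :]]))
rel(.4243,.0497,.15,17)"
```

```text
time: 7.88
eef_pos: [0.5859, 0.188, 0.1565]
tcp_rot: [0.989, 0.15, 0.002, -0.0]
contact_force: [0.6, -0.5, -0.3]
opening: 0.997
shift [-0.1991, 0.0835, 0.0086] dr [0.0021, -0.014, 0.0054] rows 6.0 phi 17.3 t 7.98 pos [0.5894 0.1887 0.1612] F [ 0.9 -0.7  1. ] op 1.001
```

View pics/s4c.png

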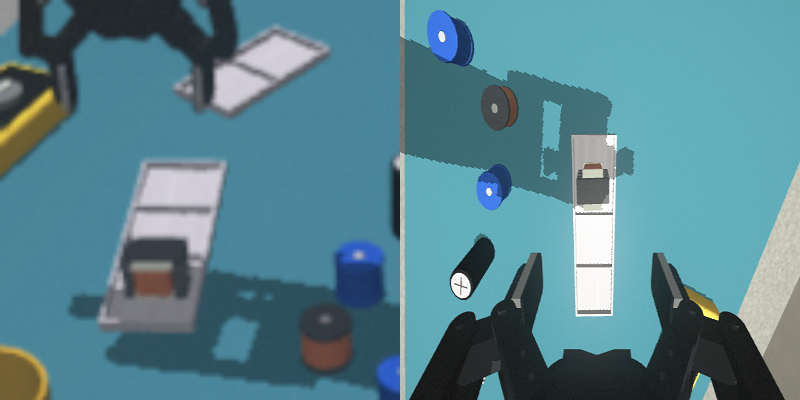

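The transformer stands in the large bay. Next is the tall capacitor.

```bash

python3 -m jog '[{"grip":0,"xyz":[-0.198,0.083,0],"dr":[0,0,0]},{"grip":0,"xyz":[-0.198,0.083,0],"dr":[0,0,0]},{"grip":0,"xyz":[-0.198,0.083,0],"dr":[0,0,0]},{"grip":0,"xyz":[-0.198,0.083,0],"dr":[0,0,0]},{"grip":0,"xyz":[-0.198,0.083,0],"dr":[0,0,0]},{"grip":0,"xyz":[-0.198,0.083,0],"dr":[0,0,0]},{"grip":0,"xyz":[-0.198,0.083,0],"dr":[0,0,0]},{"grip":0,"xyz":[-0.198,0.083,0],"dr":[0,0,0]}]'
python3 -c "
from h import *
im,c,s=snap('wrist','w7')
rel(.4243,.0497,.035,17);print(proj(c,(.4243,.0497,.066)))"
```

```text
time: 8.65
eef_pos: [0.4209, 0.0497, 0.1532]
tcp_rot: [0.989, 0.15, 0.0, -0.0]
contact_force: [-0.0, 0.6, 0.1]
opening: 0.996
shift [0.0024, 0.001, 0.1185] dr [0.0002, -0.0012, 0.0051] rows 3.0 phi 17.3 t 8.7 pos [0.4215 0.05   0.1535] F [1.1 0.2 0. ] op 0.996
[320.39487557 202.96699495]
```

View pics/w7.png

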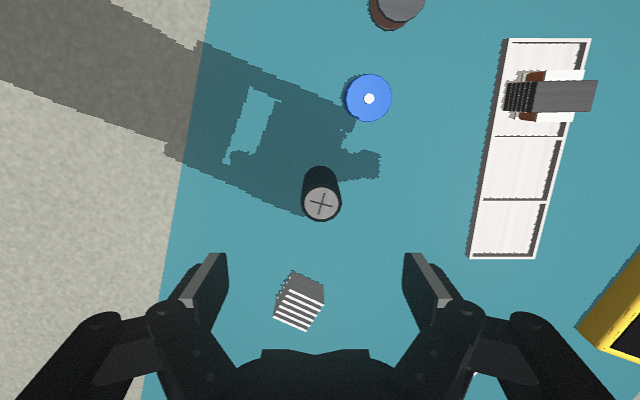

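The capacitor's top is at (321,203), against a predicted (320,203).

```bash

python3 -m jog '[{"grip":0,"xyz":[0.003,0.001,0.04],"dr":[0,0,0]},{"grip":0,"xyz":[0.003,0.001,0.08],"dr":[0,0,0]},{"grip":0,"xyz":[0.003,0.001,0.105],"dr":[0,0,0]},{"grip":0,"xyz":[0.003,0.001,0.118],"dr":[0,0,0]},{"grip":0,"xyz":[0.003,0.001,0.118],"dr":[0,0,0]},{"grip":0.4,"xyz":[0.003,0.001,0.118],"dr":[0,0,0]},{"grip":0.75,"xyz":[0.003,0.001,0.118],"dr":[0,0,0]},{"grip":0.75,"xyz":[0.003,0.001,0.118],"dr":[0,0,0]},{"grip":0.75,"xyz":[0.003,0.001,0.118],"dr":[0,0,0]},{"grip":0.75,"xyz":[0.003,0.001,0.118],"dr":[0,0,0]},{"grip":0.75,"xyz":[0.003,0.001,0.118],"dr":[0,0,0]},{"grip":0.75,"xyz":[0.003,0.001,0.118],"dr":[0,0,0]}]' 30
python3 -c "
from h import *
rel(.6063,.1199,.1,17)"
```

```text
time: 9.7
eef_pos: [0.4251, 0.0496, 0.0367]
tcp_rot: [0.989, 0.15, 0.001, 0.0]
contact_force: [-0.1, 0.3, 5.8]
opening: 0.387
shift [0.1941, -0.0132, -0.0628] dr [0.0011, -0.0029, 0.0051] rows 5.0 phi 17.3 t 9.7 pos [0.4251 0.0496 0.0367] F [-0.1  0.3  5.8] op 0.387
```

The opening reads 33 mm, which fits the 34 mm can. I'll lift and carry it.

```bash

python3 -m jog '[{"grip":0.75,"xyz":[0,0,-0.035],"dr":[0,0,0]},{"grip":0.75,"xyz":[0,0,-0.063],"dr":[0,0,0]},{"grip":0.75,"xyz":[0.037,-0.003,-0.063],"dr":[0,0,0]},{"grip":0.75,"xyz":[0.075,-0.005,-0.063],"dr":[0,0,0]},{"grip":0.75,"xyz":[0.113,-0.008,-0.063],"dr":[0,0,0]},{"grip":0.75,"xyz":[0.15,-0.01,-0.063],"dr":[0,0,0]},{"grip":0.75,"xyz":[0.185,-0.013,-0.063],"dr":[0,0,0]},{"grip":0.75,"xyz":[0.194,-0.013,-0.063],"dr":[0,0,0]},{"grip":0.75,"xyz":[0.194,-0.013,-0.063],"dr":[0,0,0]},{"grip":0.75,"xyz":[0.194,-0.013,-0.063],"dr":[0,0,0]}]' 30
python3 -c "
from h import *
im,c,s=snap('side','s5');im2,c,s=snap('wrist','w8')
cv2.imwrite('pics/s5c.png',np.hstack([cv2.resize(im[130:270,210:350],(400,400)),cv2.resize(im2,(400,400))[:, :]]))
rel(.6063,.1199,.0400,17)"
```

```text
time: 10.53
eef_pos: [0.6039, 0.1197, 0.0972]
tcp_rot: [0.989, 0.151, -0.001, -0.0]
contact_force: [-0.4, 0.7, -1.4]
opening: 0.386
shift [0.0033, 0.0005, 0.0574] dr [-0.0005, 0.0027, 0.005] rows 2.0 phi 17.3 t 10.63 pos [0.6032 0.1194 0.0974] F [-0.3  0.3  0.2] op 0.386
```

View pics/s5c.png

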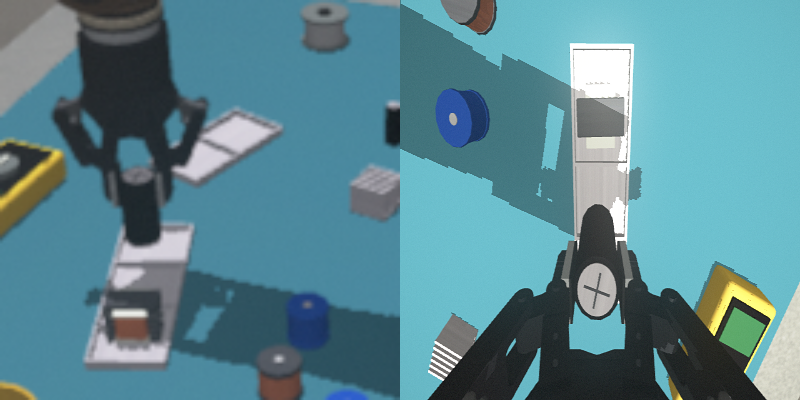

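```bash

python3 -m jog '[{"grip":0.75,"xyz":[0.003,0,0.025],"dr":[0,0,0]},{"grip":0.75,"xyz":[0.003,0,0.042],"dr":[0,0,0]},{"grip":0.75,"xyz":[0.003,0,0.051],"dr":[0,0,0]},{"grip":0.75,"xyz":[0.003,0,0.055],"dr":[0,0,0]},{"grip":0.75,"xyz":[0.003,0,0.057],"dr":[0,0,0]},{"grip":0.75,"xyz":[0.003,0,0.057],"dr":[0,0,0]}]' 30
python3 -m jog '[{"grip":0.75,"xyz":[0,0,0.001],"dr":[0,0,0]},{"grip":0.75,"xyz":[0,0,0.001],"dr":[0,0,0]}]'
python3 -m jog '[{"grip":0.75,"xyz":[0,0,0.001],"dr":[0,0,0]},{"grip":0.75,"xyz":[0,0,0.001],"dr":[0,0,0]}]'
```

```text
time: 11.13
eef_pos: [0.6078, 0.1205, 0.0416]
tcp_rot: [0.989, 0.15, 0.0, 0.0]
contact_force: [0.4, -0.0, -2.2]
opening: 0.385
time: 11.3
eef_pos: [0.6087, 0.1207, 0.0413]
tcp_rot: [0.989, 0.15, 0.001, 0.0]
contact_force: [0.1, 0.1, 0.1]
opening: 0.384
time: 11.47
eef_pos: [0.6084, 0.1208, 0.0398]
tcp_rot: [0.989, 0.15, 0.001, 0.0]
contact_force: [0.5, -0.9, -0.6]
opening: 0.387
```

```bash

python3 -m jog '[{"grip":0.75,"xyz":[0,0,0.001],"dr":[0,0,0]},{"grip":0.75,"xyz":[0,0,0.001],"dr":[0,0,0]}]'
```

```text
time: 11.63
eef_pos: [0.6086, 0.1208, 0.0397]
tcp_rot: [0.989, 0.151, 0.0, 0.0]
contact_force: [-1.9, -0.2, 4.8]
opening: 0.385
```

The floor contact registers at 5 N. I'll release and lift.

```bash

python3 -m jog '[{"grip":0.4,"xyz":[0,0,-0.001],"dr":[0,0,0]},{"grip":0.4,"xyz":[0,0,-0.001],"dr":[0,0,0]},{"grip":0.3,"xyz":[0,0,-0.001],"dr":[0,0,0]},{"grip":0.3,"xyz":[0,0,-0.001],"dr":[0,0,0]},{"grip":0.3,"xyz":[0,0,-0.03],"dr":[0,0,0]},{"grip":0.2,"xyz":[0,0,-0.07],"dr":[0,0,0]},{"grip":0.2,"xyz":[0,0,-0.11],"dr":[0,0,0]},{"grip":0.2,"xyz":[0,0,-0.11],"dr":[0,0,0]}]'
python3 -c "
from h import *
im,c,s=snap('side','s6');im2,c,s=snap('wrist','w9')
cv2.imwrite('pics/s6c.png',np.hstack([cv2.resize(im[160:280,210:330],(400,400)),cv2.resize(im2,(400,400))[:, :]]))
rel(.4356,.2156,.15,32)"
```

```text
time: 12.3
eef_pos: [0.6135, 0.1211, 0.1583]
tcp_rot: [0.989, 0.151, 0.008, 0.001]
contact_force: [1.8, 0.3, 2.3]
opening: 0.802
shift [-0.138, -0.1423, 0.0002] dr [0.0023, -0.0054, -0.2565] rows 5.0 phi 17.3 t 12.4 pos [0.6097 0.1208 0.1512] F [ 0.2  0.  -0.3] op 0.797
```

View pics/s6c.png

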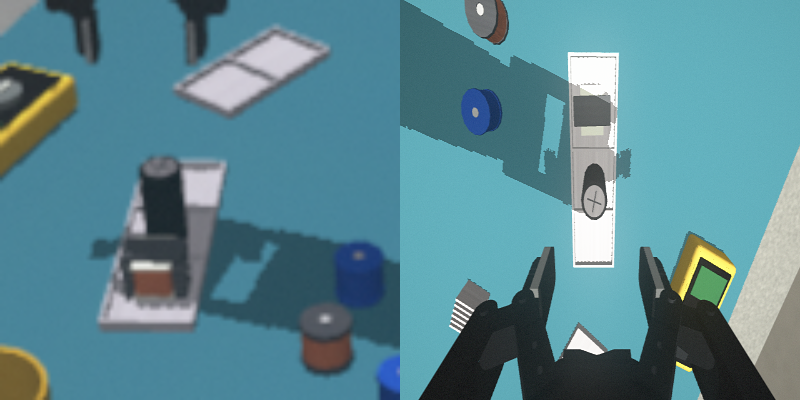

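The tall capacitor stands in the middle bay. The choke comes next, with the jaws at 32° to stay clear of both blue ones.

```bash

python3 -m jog '[{"grip":0.2,"xyz":[-0.138,-0.142,0],"dr":[0,0,-0.256]},{"grip":0.2,"xyz":[-0.138,-0.142,0],"dr":[0,0,-0.256]},{"grip":0.2,"xyz":[-0.138,-0.142,0],"dr":[0,0,-0.256]},{"grip":0.2,"xyz":[-0.138,-0.142,0],"dr":[0,0,-0.256]},{"grip":0.2,"xyz":[-0.138,-0.142,0],"dr":[0,0,-0.256]},{"grip":0.2,"xyz":[-0.138,-0.142,0],"dr":[0,0,-0.256]},{"grip":0.2,"xyz":[-0.138,-0.142,0],"dr":[0,0,-0.256]},{"grip":0.2,"xyz":[-0.138,-0.142,0],"dr":[0,0,-0.256]}]'
python3 -c "
from h import *
im,c,s=snap('wrist','w10')
rel(.4356,.2156,.009,32);print(proj(c,(.4356,.2156,.036)))"
```

```text
time: 13.07
eef_pos: [0.4336, 0.2151, 0.1472]
tcp_rot: [0.961, 0.276, -0.001, 0.0]
contact_force: [1.1, -1.0, -0.1]
opening: 0.802
shift [0.0016, 0.0001, 0.1385] dr [-0.0, 0.001, -0.001] rows 4.0 phi 31.9 t 13.12 pos [0.4343 0.2149 0.1475] F [-0.1  0.3 -0.4] op 0.799
[318.40723906 193.80368167]
```

View pics/w10.png

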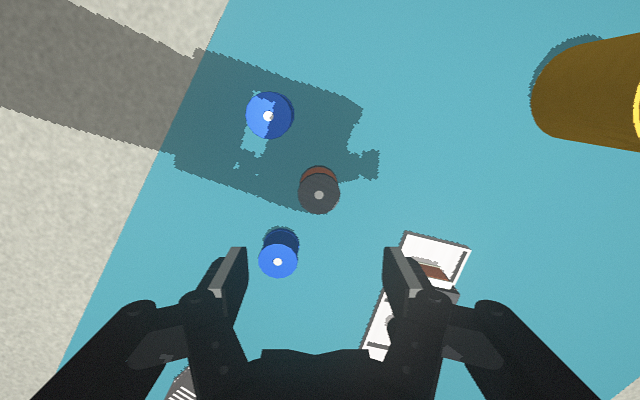

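The choke's top is at (319,195), against a predicted (318,194), and both finger paths are clear of the blue chokes.

```bash

python3 -m jog '[{"grip":0.2,"xyz":[0.001,0,0.04],"dr":[0,0,0]},{"grip":0.2,"xyz":[0.001,0,0.08],"dr":[0,0,0]},{"grip":0.2,"xyz":[0.001,0,0.115],"dr":[0,0,0]},{"grip":0.2,"xyz":[0.001,0,0.132],"dr":[0,0,0]},{"grip":0.2,"xyz":[0.001,0,0.138],"dr":[0,0,0]},{"grip":0.2,"xyz":[0.001,0,0.138],"dr":[0,0,0]},{"grip":0.5,"xyz":[0.001,0,0.138],"dr":[0,0,0]},{"grip":0.7,"xyz":[0.001,0,0.138],"dr":[0,0,0]},{"grip":0.7,"xyz":[0.001,0,0.138],"dr":[0,0,0]},{"grip":0.7,"xyz":[0.001,0,0.138],"dr":[0,0,0]},{"grip":0.7,"xyz":[0.001,0,0.138],"dr":[0,0,0]},{"grip":0.7,"xyz":[0.001,0,0.138],"dr":[0,0,0]}]' 30
python3 -c "
from h import *
rel(.6248,.0597,.09,17);rel(.6248,.0597,.09,32)"
```

```text
time: 14.12
eef_pos: [0.4368, 0.2161, 0.0123]
tcp_rot: [0.961, 0.276, 0.002, 0.0]
contact_force: [0.2, -1.8, 6.4]
opening: 0.428
shift [0.0769, 0.2324, -0.077] dr [0.0013, -0.0044, 0.2616] rows 7.0 phi 32.0 t 14.12 pos [0.4368 0.2161 0.0123] F [ 0.2 -1.8  6.4] op 0.428
shift [0.0769, 0.2324, -0.077] dr [0.0018, -0.0041, -0.0002] rows 7.0 phi 32.0 t 14.12 pos [0.4368 0.2161 0.0123] F [ 0.2 -1.8  6.4] op 0.428
```

The opening reads 36 mm, so it is held. I'll lift it high to clear the tall capacitor.

```bash

python3 -m jog '[{"grip":0.7,"xyz":[0,0,-0.035],"dr":[0,0,0]},{"grip":0.7,"xyz":[0,0,-0.075],"dr":[0,0,0]},{"grip":0.7,"xyz":[0,0,-0.115],"dr":[0,0,0]},{"grip":0.7,"xyz":[0.012,0.037,-0.117],"dr":[0,0,0.08]},{"grip":0.7,"xyz":[0.024,0.074,-0.117],"dr":[0,0,0.16]},{"grip":0.7,"xyz":[0.037,0.111,-0.117],"dr":[0,0,0.22]},{"grip":0.7,"xyz":[0.049,0.148,-0.117],"dr":[0,0,0.26]},{"grip":0.7,"xyz":[0.061,0.185,-0.117],"dr":[0,0,0.26]},{"grip":0.7,"xyz":[0.073,0.222,-0.117],"dr":[0,0,0.26]},{"grip":0.7,"xyz":[0.077,0.232,-0.117],"dr":[0,0,0.26]},{"grip":0.7,"xyz":[0.077,0.232,-0.117],"dr":[0,0,0.26]},{"grip":0.7,"xyz":[0.077,0.232,-0.117],"dr":[0,0,0.26]}]' 30
python3 -c "
from h import *
im,c,s=snap('side','s7');im2,c,s=snap('wrist','w11')
cv2.imwrite('pics/s7c.png',np.hstack([cv2.resize(im[120:270,210:360],(400,400)),cv2.resize(im2,(400,400))[:, :]]))
rel(.6248,.0597,.0160,17)"
```

```text
time: 15.12
eef_pos: [0.6224, 0.0598, 0.1267]
tcp_rot: [0.989, 0.148, -0.001, -0.0]
contact_force: [-0.1, -0.5, -1.4]
opening: 0.426
shift [0.003, 0.0022, 0.1107] dr [-0.0011, 0.0016, 0.0023] rows 3.0 phi 17.1 t 15.22 pos [0.6215 0.0609 0.1267] F [-0.8 -0.5 -0.7] op 0.424
```

View pics/s7c.png

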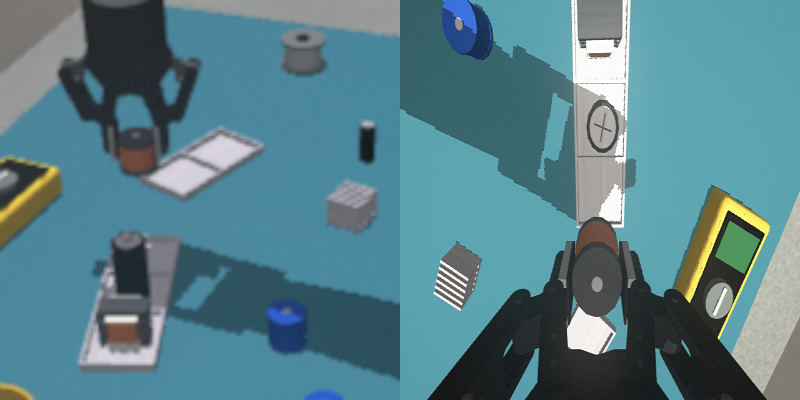

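```bash

python3 -m jog '[{"grip":0.7,"xyz":[0.002,0.001,0.035],"dr":[0,0,0]},{"grip":0.7,"xyz":[0.002,0.001,0.07],"dr":[0,0,0]},{"grip":0.7,"xyz":[0.002,0.001,0.093],"dr":[0,0,0]},{"grip":0.7,"xyz":[0.002,0.001,0.104],"dr":[0,0,0]},{"grip":0.7,"xyz":[0.002,0.001,0.109],"dr":[0,0,0]},{"grip":0.7,"xyz":[0.002,0.001,0.111],"dr":[0,0,0]},{"grip":0.7,"xyz":[0.002,0.001,0.111],"dr":[0,0,0]}]' 30
python3 -m jog '[{"grip":0.7,"xyz":[0,0,0.001],"dr":[0,0,0]},{"grip":0.7,"xyz":[0,0,0.001],"dr":[0,0,0]}]'
```

```text
time: 15.8
eef_pos: [0.6259, 0.0598, 0.0175]
tcp_rot: [0.989, 0.149, 0.001, 0.0]
contact_force: [1.5, -0.5, -0.1]
opening: 0.422
time: 15.97
eef_pos: [0.6266, 0.0594, 0.0172]
tcp_rot: [0.989, 0.148, 0.002, 0.0]
contact_force: [0.1, 0.6, -0.6]
opening: 0.429
```

```bash

python3 -m jog '[{"grip":0.7,"xyz":[0,0,0.001],"dr":[0,0,0]},{"grip":0.7,"xyz":[0,0,0.001],"dr":[0,0,0]}]'
python3 -m jog '[{"grip":0.7,"xyz":[0,0,0.001],"dr":[0,0,0]},{"grip":0.7,"xyz":[0,0,0.001],"dr":[0,0,0]}]'
```

```text
time: 16.13
eef_pos: [0.6261, 0.0593, 0.0154]
tcp_rot: [0.989, 0.148, 0.001, 0.0]
contact_force: [1.0, 0.7, 0.5]
opening: 0.427
time: 16.3
eef_pos: [0.6262, 0.0593, 0.0154]
tcp_rot: [0.989, 0.148, 0.001, 0.0]
contact_force: [-2.5, -0.3, 6.0]
opening: 0.423
```

```bash

python3 -m jog '[{"grip":0.35,"xyz":[0,0,-0.001],"dr":[0,0,0]},{"grip":0.35,"xyz":[0,0,-0.001],"dr":[0,0,0]},{"grip":0.3,"xyz":[0,0,-0.001],"dr":[0,0,0]},{"grip":0.3,"xyz":[0,0,-0.001],"dr":[0,0,0]},{"grip":0.3,"xyz":[0,0,-0.03],"dr":[0,0,0]},{"grip":0.2,"xyz":[0,0,-0.07],"dr":[0,0,0]},{"grip":0.2,"xyz":[0,0,-0.11],"dr":[0,0,0]},{"grip":0.2,"xyz":[0,0,-0.14],"dr":[0,0,0]},{"grip":0.2,"xyz":[0,0,-0.14],"dr":[0,0,0]}]'
python3 -c "
from h import *
im,c,s=snap('side','s8');im2,c,s=snap('wrist','w12')
cv2.imwrite('pics/s8c.png',np.hstack([cv2.resize(im[160:280,210:330],(400,400)),cv2.resize(im2,(400,400))[:, :]]))
rel(.442,-.0815,.15,79.5)"
```

```text
time: 17.05
eef_pos: [0.63, 0.0592, 0.1623]
tcp_rot: [0.989, 0.149, 0.007, 0.002]
contact_force: [1.4, -0.6, 1.3]
opening: 0.801
shift [-0.2175, 0.0805, 0.0045] dr [0.0032, -0.0025, -1.0895] rows 9.0 phi 17.1 t 17.15 pos [0.6262 0.0593 0.1552] F [-0.4 -0.7 -1.3] op 0.796
```

View pics/s8c.png

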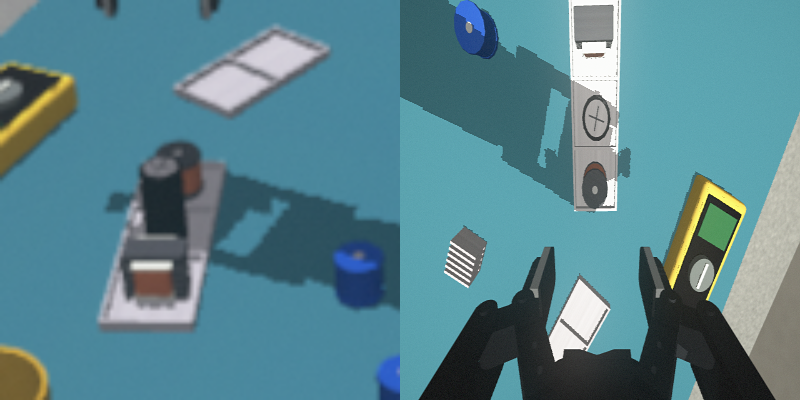

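The choke stands in the small bay, so the long tray is done. On to the heatsink.

```bash

python3 -m jog '[{"grip":0.2,"xyz":[-0.217,0.08,0],"dr":[0,0,-1.09]},{"grip":0.2,"xyz":[-0.217,0.08,0],"dr":[0,0,-1.09]},{"grip":0.2,"xyz":[-0.217,0.08,0],"dr":[0,0,-1.09]},{"grip":0.2,"xyz":[-0.217,0.08,0],"dr":[0,0,-1.09]},{"grip":0.2,"xyz":[-0.217,0.08,0],"dr":[0,0,-1.09]},{"grip":0.2,"xyz":[-0.217,0.08,0],"dr":[0,0,-1.09]},{"grip":0.2,"xyz":[-0.217,0.08,0],"dr":[0,0,-1.09]},{"grip":0.2,"xyz":[-0.217,0.08,0],"dr":[0,0,-1.09]},{"grip":0.2,"xyz":[-0.217,0.08,0],"dr":[0,0,-1.09]},{"grip":0.2,"xyz":[-0.217,0.08,0],"dr":[0,0,-1.09]},{"grip":0.2,"xyz":[-0.217,0.08,0],"dr":[0,0,-1.09]}]'
python3 -c "
from h import *
im,c,s=snap('wrist','w13')
rel(.442,-.0815,.009,79.5);print(proj(c,(.442,-.0815,.034)))
cv2.imwrite('pics/w13c.png',cv2.resize(im[140:260,240:400],None,fx=5,fy=5,interpolation=cv2.INTER_CUBIC))"
```

```text
time: 18.07
eef_pos: [0.4401, -0.0804, 0.1514]
tcp_rot: [0.77, 0.639, -0.001, -0.002]
contact_force: [-0.5, 0.7, 0.8]
opening: 0.802
shift [-0.0009, 0.0022, 0.1427] dr [-0.003, -0.0007, -0.0021] rows 4.0 phi 79.4 t 18.12 pos [ 0.4404 -0.0804  0.1517] F [ 0.   0.5 -1.3] op 0.799
[313.6078753  194.04860314]
```

View pics/w13c.png

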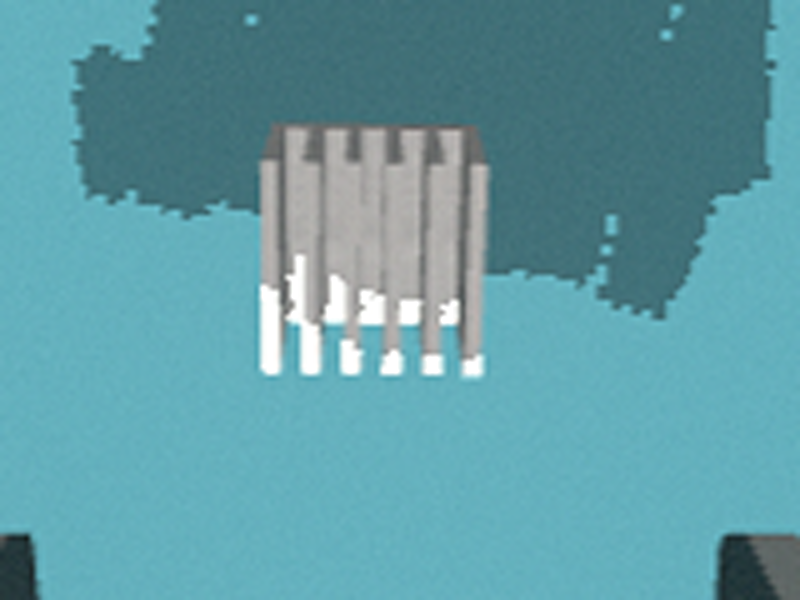

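The fins run vertical in the picture, so the yaw matches. The top's centre is at (315,193), against a predicted (314,194).

```bash

python3 -m jog '[{"grip":0.2,"xyz":[0,0.002,0.04],"dr":[0,0,0]},{"grip":0.2,"xyz":[0,0.002,0.08],"dr":[0,0,0]},{"grip":0.2,"xyz":[0,0.002,0.115],"dr":[0,0,0]},{"grip":0.2,"xyz":[0,0.002,0.135],"dr":[0,0,0]},{"grip":0.2,"xyz":[0,0.002,0.142],"dr":[0,0,0]},{"grip":0.2,"xyz":[0,0.002,0.142],"dr":[0,0,0]},{"grip":0.45,"xyz":[0,0.002,0.142],"dr":[0,0,0]},{"grip":0.65,"xyz":[0,0.002,0.142],"dr":[0,0,0]},{"grip":0.65,"xyz":[0,0.002,0.142],"dr":[0,0,0]},{"grip":0.65,"xyz":[0,0.002,0.142],"dr":[0,0,0]},{"grip":0.65,"xyz":[0,0.002,0.142],"dr":[0,0,0]},{"grip":0.65,"xyz":[0,0.002,0.142],"dr":[0,0,0]}]' 30
python3 -c "
from h import *
im,c,s=snap('side','s9')
cv2.imwrite('pics/s9c.png',cv2.resize(im[120:240,270:430],None,fx=4,fy=4))
rel(.6513,-.1026,.09,71.2)"
```

```text
time: 19.12
eef_pos: [0.4451, -0.0819, 0.0132]
tcp_rot: [0.769, 0.64, 0.001, 0.002]
contact_force: [0.2, 1.3, 6.9]
opening: 0.465
shift [0.0171, 0.2069, -0.0759] dr [0.0042, 0.0005, 0.1451] rows 6.0 phi 79.5 t 19.17 pos [ 0.445  -0.0819  0.0132] F [-0.1  0.1  7.2] op 0.46
```

View pics/s9c.png

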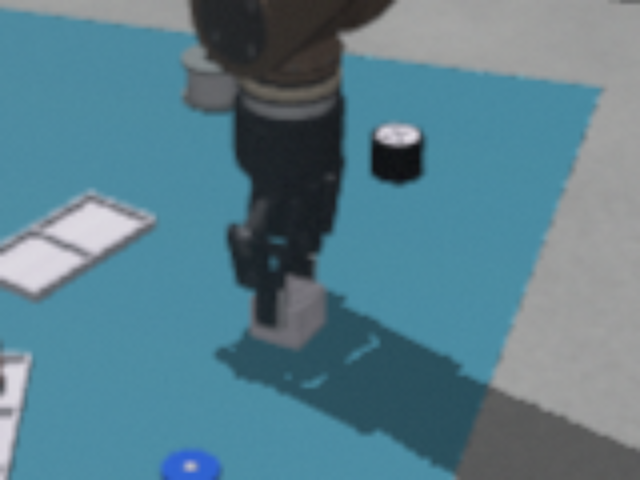

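The heatsink is held, with an opening of 39.5 mm. Now to carry it to the +y bay of the short tray.

```bash

python3 -m jog '[{"grip":0.65,"xyz":[0,0,-0.035],"dr":[0,0,0]},{"grip":0.65,"xyz":[0,0,-0.074],"dr":[0,0,0]},{"grip":0.65,"xyz":[0.003,0.038,-0.076],"dr":[0,0,0.08]},{"grip":0.65,"xyz":[0.006,0.076,-0.076],"dr":[0,0,0.145]},{"grip":0.65,"xyz":[0.009,0.114,-0.076],"dr":[0,0,0.145]},{"grip":0.65,"xyz":[0.012,0.152,-0.076],"dr":[0,0,0.145]},{"grip":0.65,"xyz":[0.015,0.19,-0.076],"dr":[0,0,0.145]},{"grip":0.65,"xyz":[0.018,0.21,-0.076],"dr":[0,0,0.145]},{"grip":0.65,"xyz":[0.018,0.21,-0.076],"dr":[0,0,0.145]},{"grip":0.65,"xyz":[0.018,0.21,-0.076],"dr":[0,0,0.145]}]' 30
python3 -c "
from h import *
im,c,s=snap('side','s10');im2,c,s=snap('wrist','w14')
cv2.imwrite('pics/s10c.png',np.hstack([cv2.resize(im[90:230,220:360],(400,400)),cv2.resize(im2,(400,400))[:, :]]))
rel(.6540,-.1035,.0175,71.2)"
```

```text
time: 20.0
eef_pos: [0.6531, -0.1015, 0.0868]
tcp_rot: [0.813, 0.582, -0.0, -0.0]
contact_force: [-0.5, -0.3, -1.0]
opening: 0.462
shift [-0.0013, 0.0032, 0.0689] dr [-0.0024, 0.0001, 0.0003] rows 2.0 phi 71.2 t 20.1 pos [ 0.6515 -0.1013  0.0865] F [-0.5  0.1 -0.5] op 0.457
```

View pics/s10c.png

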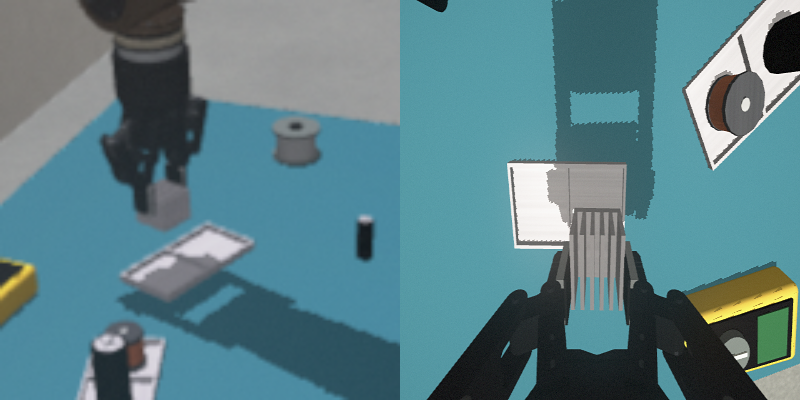

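```bash

python3 -m jog '[{"grip":0.65,"xyz":[-0.001,0.001,0.03],"dr":[0,0,0]},{"grip":0.65,"xyz":[-0.001,0.001,0.052],"dr":[0,0,0]},{"grip":0.65,"xyz":[-0.001,0.001,0.063],"dr":[0,0,0]},{"grip":0.65,"xyz":[-0.001,0.001,0.068],"dr":[0,0,0]},{"grip":0.65,"xyz":[-0.001,0.001,0.069],"dr":[0,0,0]},{"grip":0.65,"xyz":[-0.001,0.001,0.069],"dr":[0,0,0]}]' 30
python3 -m jog '[{"grip":0.65,"xyz":[0,0,0.001],"dr":[0,0,0]},{"grip":0.65,"xyz":[0,0,0.001],"dr":[0,0,0]}]'
python3 -m jog '[{"grip":0.65,"xyz":[0,0,0.001],"dr":[0,0,0]},{"grip":0.65,"xyz":[0,0,0.001],"dr":[0,0,0]}]'
```

```text
time: 20.6
eef_pos: [0.6539, -0.1031, 0.0191]
tcp_rot: [0.813, 0.582, 0.0, 0.001]
contact_force: [0.4, -0.4, 0.4]
opening: 0.465
time: 20.77
eef_pos: [0.6546, -0.1032, 0.0187]
tcp_rot: [0.813, 0.582, 0.001, 0.001]
contact_force: [-0.1, 0.2, -1.1]
opening: 0.461
time: 20.93
eef_pos: [0.654, -0.103, 0.0168]
tcp_rot: [0.813, 0.582, 0.0, 0.0]
contact_force: [-0.1, 0.2, -1.0]
opening: 0.46
```

```bash

python3 -m jog '[{"grip":0.65,"xyz":[0,0,0.001],"dr":[0,0,0]},{"grip":0.65,"xyz":[0,0,0.001],"dr":[0,0,0]}]'
python3 -m jog '[{"grip":0.65,"xyz":[0,0,0.0005],"dr":[0,0,0]},{"grip":0.65,"xyz":[0,0,0.0005],"dr":[0,0,0]}]'
```

```text
time: 21.1
eef_pos: [0.654, -0.103, 0.0163]
tcp_rot: [0.813, 0.582, 0.0, 0.0]
contact_force: [-1.5, 0.0, 2.9]
opening: 0.465
time: 21.27
eef_pos: [0.654, -0.103, 0.0163]
tcp_rot: [0.813, 0.582, -0.0, 0.0]
contact_force: [-2.7, 0.6, 6.5]
opening: 0.463
```

```bash

python3 -m jog '[{"grip":0.35,"xyz":[0,0,-0.001],"dr":[0,0,0]},{"grip":0.35,"xyz":[0,0,-0.001],"dr":[0,0,0]},{"grip":0.3,"xyz":[0,0,-0.001],"dr":[0,0,0]},{"grip":0.3,"xyz":[0,0,-0.001],"dr":[0,0,0]},{"grip":0.3,"xyz":[0,0,-0.03],"dr":[0,0,0]},{"grip":0.1,"xyz":[0,0,-0.07],"dr":[0,0,0]},{"grip":0.1,"xyz":[0,0,-0.11],"dr":[0,0,0]},{"grip":0.1,"xyz":[0,0,-0.14],"dr":[0,0,0]},{"grip":0.1,"xyz":[0,0,-0.14],"dr":[0,0,0]}]'
python3 -c "
from h import *
im,c,s=snap('side','s11');im2,c,s=snap('wrist','w15')
cv2.imwrite('pics/s11c.png',np.hstack([cv2.resize(im[130:230,230:330],(400,400)),cv2.resize(im2,(400,400))[:, :]]))
rel(.4271,-.3379,.15,-18.8)"
```

```text
time: 22.02
eef_pos: [0.6582, -0.1043, 0.1642]
tcp_rot: [0.813, 0.582, 0.005, 0.006]
contact_force: [1.0, -0.5, 0.8]
opening: 0.902
shift [-0.2954, -0.1399, 0.0063] dr [0.0032, -0.0033, 1.5711] rows 13.0 phi 71.2 t 22.12 pos [ 0.6547 -0.1033  0.1569] F [-0.6  0.6 -0.4] op 0.899
```

View pics/s11c.png

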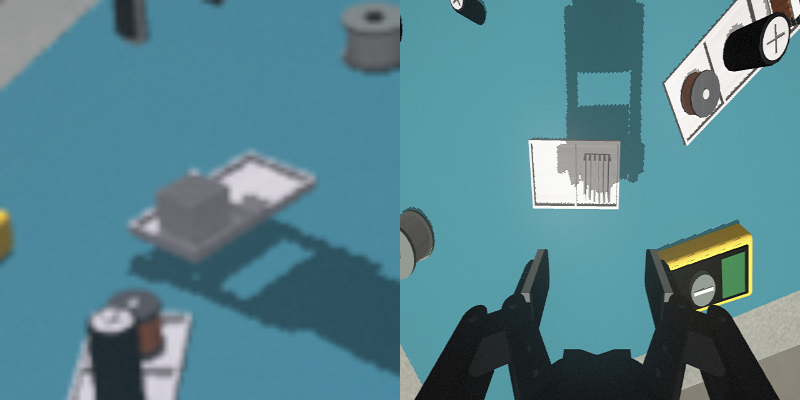

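The heatsink is inside its bay. Last is the squat capacitor.

```bash

python3 -m jog '[{"grip":0.1,"xyz":[-0.295,-0.14,0],"dr":[0,0,1.57]},{"grip":0.1,"xyz":[-0.295,-0.14,0],"dr":[0,0,1.57]},{"grip":0.1,"xyz":[-0.295,-0.14,0],"dr":[0,0,1.57]},{"grip":0.1,"xyz":[-0.295,-0.14,0],"dr":[0,0,1.57]},{"grip":0.1,"xyz":[-0.295,-0.14,0],"dr":[0,0,1.57]},{"grip":0.1,"xyz":[-0.295,-0.14,0],"dr":[0,0,1.57]},{"grip":0.1,"xyz":[-0.295,-0.14,0],"dr":[0,0,1.57]},{"grip":0.1,"xyz":[-0.295,-0.14,0],"dr":[0,0,1.57]},{"grip":0.1,"xyz":[-0.295,-0.14,0],"dr":[0,0,1.57]},{"grip":0.1,"xyz":[-0.295,-0.14,0],"dr":[0,0,1.57]},{"grip":0.1,"xyz":[-0.295,-0.14,0],"dr":[0,0,1.57]},{"grip":0.1,"xyz":[-0.295,-0.14,0],"dr":[0,0,1.57]}]'
python3 -c "
from h import *
rel(.4271,-.3379,.15,-18.8)"
```

```text
time: 23.12
eef_pos: [0.4246, -0.3363, 0.1518]
tcp_rot: [0.991, -0.132, -0.002, -0.002]
contact_force: [0.0, -0.1, -0.5]
opening: 0.903
shift [0.0029, 0.0009, 0.0018] dr [-0.0028, 0.0043, 0.0638] rows 1.0 phi -15.1 t 23.12 pos [ 0.4246 -0.3363  0.1518] F [ 0.  -0.1 -0.5] op 0.903
```

```bash

python3 -m jog '[{"grip":0.1,"xyz":[0.002,0.001,0],"dr":[0,0,0.064]},{"grip":0.1,"xyz":[0.002,0.001,0],"dr":[0,0,0.064]},{"grip":0.1,"xyz":[0.002,0.001,0],"dr":[0,0,0.064]}]'
python3 -c "
from h import *
im,c,s=snap('wrist','w16')
rel(.4271,-.3379,.009,-18.8);print(proj(c,(.4271,-.3379,.034)))"
```

```text
time: 23.37
eef_pos: [0.4269, -0.3377, 0.1526]
tcp_rot: [0.987, -0.159, -0.002, -0.001]
contact_force: [0.5, -0.8, 0.2]
opening: 0.903
shift [0.0004, 0.0003, 0.144] dr [-0.0016, 0.0028, 0.0089] rows 4.0 phi -18.3 t 23.42 pos [ 0.4271 -0.3378  0.153 ] F [ 0.   0.2 -0.6] op 0.899
[317.42309192 189.68065019]
```

View pics/w16.png

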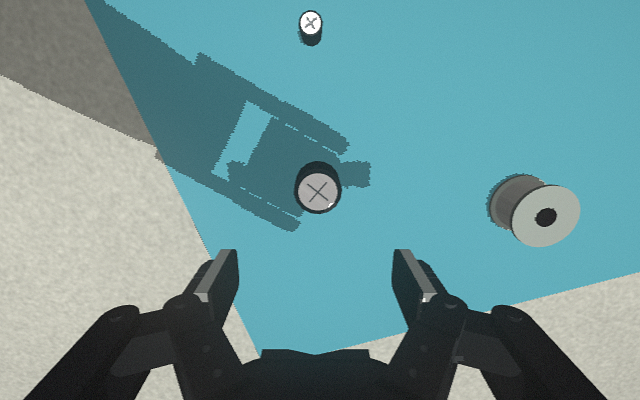

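The capacitor's top is at (318,192), against a predicted (317,190), so I'll shift 2 mm in tool y.

```bash

python3 -m jog '[{"grip":0.1,"xyz":[0,0.002,0.04],"dr":[0,0,0]},{"grip":0.1,"xyz":[0,0.002,0.08],"dr":[0,0,0]},{"grip":0.1,"xyz":[0,0.002,0.115],"dr":[0,0,0]},{"grip":0.1,"xyz":[0,0.002,0.136],"dr":[0,0,0]},{"grip":0.1,"xyz":[0,0.002,0.143],"dr":[0,0,0]},{"grip":0.1,"xyz":[0,0.002,0.143],"dr":[0,0,0]},{"grip":0.4,"xyz":[0,0.002,0.143],"dr":[0,0,0]},{"grip":0.6,"xyz":[0,0.002,0.143],"dr":[0,0,0]},{"grip":0.6,"xyz":[0,0.002,0.143],"dr":[0,0,0]},{"grip":0.6,"xyz":[0,0.002,0.143],"dr":[0,0,0]},{"grip":0.6,"xyz":[0,0.002,0.143],"dr":[0,0,0]},{"grip":0.6,"xyz":[0,0.002,0.143],"dr":[0,0,0]}]' 30
python3 -c "
from h import *
rel(.6291,-.168,.09,-18.8)"
```

```text
time: 24.42
eef_pos: [0.4286, -0.3421, 0.0142]
tcp_rot: [0.987, -0.16, 0.002, 0.001]
contact_force: [0.0, 0.7, 6.8]
opening: 0.503
shift [0.1357, -0.2282, -0.0757] dr [0.0024, -0.0041, 0.0073] rows 7.0 phi -18.4 t 24.42 pos [ 0.4286 -0.3421  0.0142] F [0.  0.7 6.8] op 0.503
```

```bash

python3 -m jog '[{"grip":0.6,"xyz":[0,0,-0.035],"dr":[0,0,0]},{"grip":0.6,"xyz":[0,0,-0.074],"dr":[0,0,0]},{"grip":0.6,"xyz":[0.02,-0.033,-0.078],"dr":[0,0,0.007]},{"grip":0.6,"xyz":[0.04,-0.066,-0.078],"dr":[0,0,0.007]},{"grip":0.6,"xyz":[0.06,-0.1,-0.078],"dr":[0,0,0.007]},{"grip":0.6,"xyz":[0.08,-0.134,-0.078],"dr":[0,0,0.007]},{"grip":0.6,"xyz":[0.1,-0.168,-0.078],"dr":[0,0,0.007]},{"grip":0.6,"xyz":[0.12,-0.202,-0.078],"dr":[0,0,0.007]},{"grip":0.6,"xyz":[0.136,-0.228,-0.078],"dr":[0,0,0.007]},{"grip":0.6,"xyz":[0.136,-0.228,-0.078],"dr":[0,0,0.007]},{"grip":0.6,"xyz":[0.136,-0.228,-0.078],"dr":[0,0,0.007]}]' 30
python3 -c "
from h import *
im,c,s=snap('side','s12');im2,c,s=snap('wrist','w17')
cv2.imwrite('pics/s12c.png',np.hstack([cv2.resize(im[90:230,220:360],(400,400)),cv2.resize(im2,(400,400))[:, :]]))
rel(.6291,-.168,.0185,-18.8)"
```

```text
time: 25.33
eef_pos: [0.6289, -0.1655, 0.0897]
tcp_rot: [0.987, -0.162, -0.0, 0.0]
contact_force: [-0.1, -0.7, -1.2]
opening: 0.497
shift [0.0019, 0.0002, 0.0709] dr [0.0003, 0.0011, 0.0003] rows 2.0 phi -18.8 t 25.43 pos [ 0.6274 -0.1672  0.0894] F [-0.1 -1.  -0.8] op 0.502
```

View pics/s12c.png

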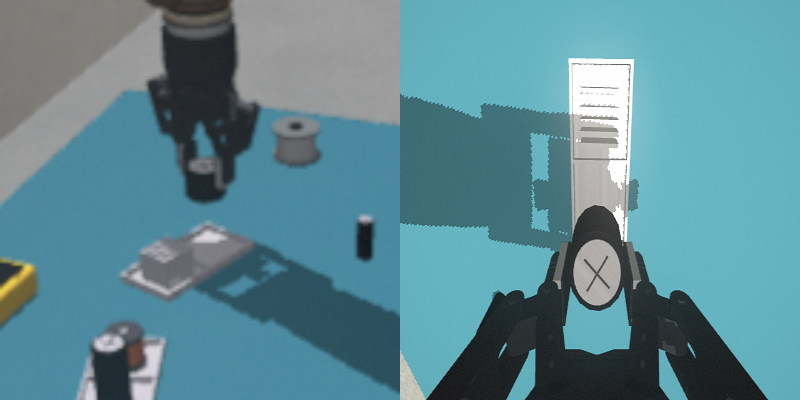

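```bash

python3 -m jog '[{"grip":0.6,"xyz":[0.001,0,0.03],"dr":[0,0,0]},{"grip":0.6,"xyz":[0.001,0,0.052],"dr":[0,0,0]},{"grip":0.6,"xyz":[0.001,0,0.064],"dr":[0,0,0]},{"grip":0.6,"xyz":[0.001,0,0.07],"dr":[0,0,0]},{"grip":0.6,"xyz":[0.001,0,0.071],"dr":[0,0,0]},{"grip":0.6,"xyz":[0.001,0,0.071],"dr":[0,0,0]}]' 30
python3 -m jog '[{"grip":0.6,"xyz":[0,0,0.001],"dr":[0,0,0]},{"grip":0.6,"xyz":[0,0,0.001],"dr":[0,0,0]}]'
python3 -m jog '[{"grip":0.6,"xyz":[0,0,0.001],"dr":[0,0,0]},{"grip":0.6,"xyz":[0,0,0.001],"dr":[0,0,0]}]'
```

```text
time: 25.93
eef_pos: [0.6292, -0.1683, 0.0193]
tcp_rot: [0.986, -0.164, 0.001, 0.0]
contact_force: [-0.2, 0.0, -1.1]
opening: 0.497
time: 26.1
eef_pos: [0.6297, -0.1679, 0.0187]
tcp_rot: [0.987, -0.163, 0.001, 0.0]
contact_force: [-0.0, 0.4, -1.6]
opening: 0.497
time: 26.27
eef_pos: [0.6295, -0.1675, 0.0173]
tcp_rot: [0.987, -0.163, 0.001, 0.0]
contact_force: [0.4, 0.0, -0.4]
opening: 0.502
```

```bash

python3 -m jog '[{"grip":0.6,"xyz":[0,0,0.001],"dr":[0,0,0]},{"grip":0.6,"xyz":[0,0,0.001],"dr":[0,0,0]}]'

```

```text
time: 26.43
eef_pos: [0.6296, -0.1676, 0.0172]
tcp_rot: [0.987, -0.163, 0.0, 0.0]
contact_force: [-2.1, 0.3, 5.5]
opening: 0.5
```

The floor contact is at 5.5 N. I'll release, lift, and back off for the final look.

```bash

python3 -m jog '[{"grip":0.3,"xyz":[0,0,-0.001],"dr":[0,0,0]},{"grip":0.3,"xyz":[0,0,-0.001],"dr":[0,0,0]},{"grip":0.2,"xyz":[0,0,-0.001],"dr":[0,0,0]},{"grip":0.2,"xyz":[0,0,-0.001],"dr":[0,0,0]},{"grip":0.2,"xyz":[0,0,-0.03],"dr":[0,0,0]},{"grip":0.1,"xyz":[0,0,-0.07],"dr":[0,0,0]},{"grip":0.1,"xyz":[0,0,-0.11],"dr":[0,0,0]},{"grip":0.1,"xyz":[0,0,-0.15],"dr":[0,0,0]},{"grip":0.1,"xyz":[0,0,-0.19],"dr":[0,0,0]},{"grip":0,"xyz":[0,0,-0.22],"dr":[0,0,0]},{"grip":0,"xyz":[0,0,-0.22],"dr":[0,0,0]},{"grip":0,"xyz":[0,0,-0.22],"dr":[0,0,0]}]'
python3 -c "
from h import *
im,c,s=snap('side','s13');im2,c2,s=snap('wrist','w18');im3,c3,s=snap('scene','sc2')
f=lambda i:cv2.resize(i,(400,300),interpolation=cv2.INTER_CUBIC)
cv2.imwrite('pics/fin.png',np.vstack([np.hstack([f(im[120:330,180:460]),f(im3[110:350,140:460])]),np.hstack([f(im2),f(im[160:260,230:330])])]))
rel(.6291,-.168,.2,-18.8)"
```

```text
time: 27.43
eef_pos: [0.6303, -0.1679, 0.239]
tcp_rot: [0.987, -0.163, 0.003, 0.001]
contact_force: [0.1, 0.2, -0.7]
opening: 1.006
shift [0.0016, 0.0007, 0.033] dr [-0.0004, 0.0044, 0.0001] rows 1.0 phi -18.8 t 27.58 pos [ 0.628  -0.1669  0.233 ] F [ 0.1 -0.5  0.1] op 0.997
```

View pics/fin.png

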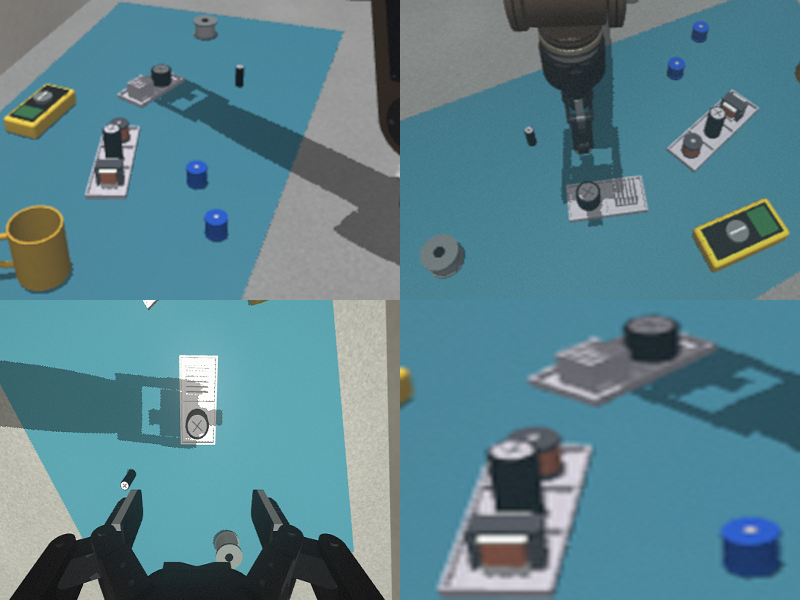

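View pics/w18.png

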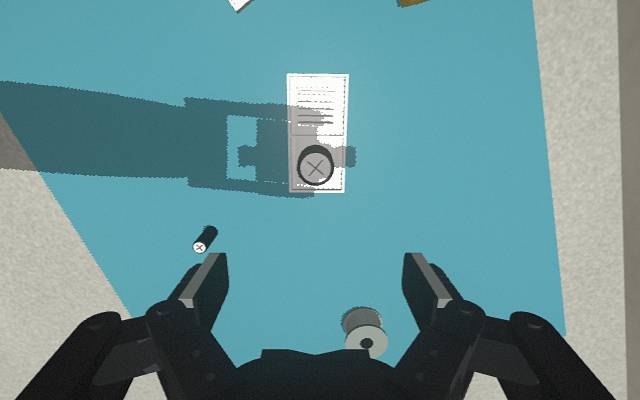

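All five parts look seated. I'll take one more pair of views to check their numbers.

```bash

python3 -m jog '[{"grip":0,"xyz":[-0.08,-0.1,-0.08],"dr":[0,0,0]},{"grip":0,"xyz":[-0.08,-0.1,-0.08],"dr":[0,0,0]},{"grip":0,"xyz":[-0.08,-0.1,-0.08],"dr":[0,0,0]},{"grip":0,"xyz":[-0.08,-0.1,-0.08],"dr":[0,0,0]},{"grip":0,"xyz":[-0.08,-0.1,-0.08],"dr":[0,0,0]},{"grip":0,"xyz":[-0.08,-0.1,-0.08],"dr":[0,0,0]}]'
python3 -c "
from h import *
im,c,s=snap('wrist','w19');print(s['eef_pos'])"
python3 -m jog '[{"grip":0,"xyz":[-0.03,-0.13,0],"dr":[0,0,0]},{"grip":0,"xyz":[-0.03,-0.13,0],"dr":[0,0,0]},{"grip":0,"xyz":[-0.03,-0.13,0],"dr":[0,0,0]},{"grip":0,"xyz":[-0.03,-0.13,0],"dr":[0,0,0]},{"grip":0,"xyz":[-0.03,-0.13,0],"dr":[0,0,0]},{"grip":0,"xyz":[-0.03,-0.13,0],"dr":[0,0,0]}]'
python3 -c "
from h import *
im,c,s=snap('wrist','w20');print(s['eef_pos'])"
```

```text
time: 28.08
eef_pos: [0.5852, -0.046, 0.3148]
tcp_rot: [0.987, -0.162, -0.0, 0.0]
contact_force: [0.8, 0.0, -1.0]
opening: 0.998
[ 0.58523288 -0.04604215  0.31476461]
time: 28.63
eef_pos: [0.5989, 0.0848, 0.3133]
tcp_rot: [0.987, -0.163, -0.002, 0.001]
contact_force: [-0.6, 0.3, 0.3]
opening: 1.0
[0.59887686 0.08476564 0.31329463]
```

View pics/w19.png

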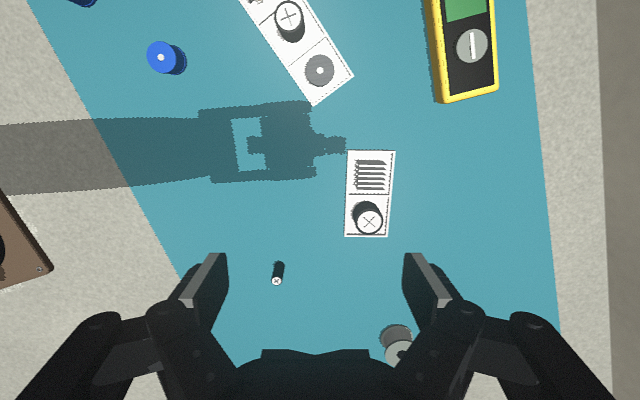

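View pics/w20.png

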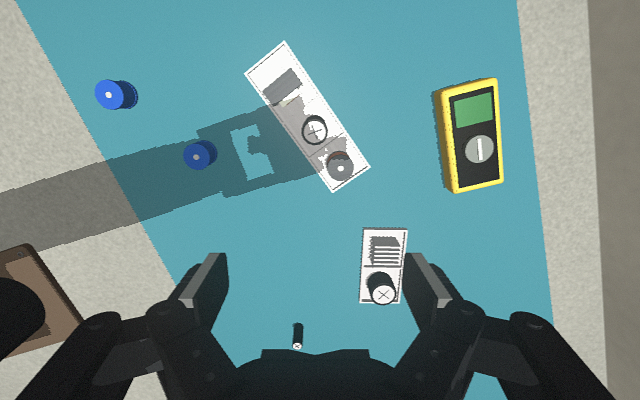

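```bash
python3 - <<'E'
from h import *
a=load('w19')[1];b=load('w20')[1]
lc=np.array([.6034,.1295]);ly=np.radians(17.07);sc=np.array([.6402,-.1353]);sy=np.radians(-18.8)
for n,u,v,o,y in(('tall',(290,20),(315.5,131),lc,ly),('choke',(320,70),(341,167.5),lc,ly),('heat',(370,175),(386,251),sc,sy),('squat',(369.5,221.5),(384,294.5),sc,sy),('slim',(277,281),(297,346),None,0),('blue1',(161,57),(196,157),None,0)):
    X,e=tri([ray(a,u),ray(b,v)]);r=''
    if o is not None:
        d=X[:2]-o;r=np.round([d[0]*np.cos(y)+d[1]*np.sin(y),-d[0]*np.sin(y)+d[1]*np.cos(y)],4)
    print(n,X.round(4),round(e,4),'tray xy',r)
X=plane(b,(283,86),.043);d=X[:2]-lc;print('trafo',X,[d[0]*np.cos(ly)+d[1]*np.sin(ly),-d[0]*np.sin(ly)+d[1]*np.cos(ly)])
E
```

```text
tall [0.6086 0.12   0.0571] 0.0002 tray xy [ 0.0022 -0.0106]
choke [0.6256 0.0585 0.0382] 0.0003 tray xy [ 0.0004 -0.0744]
heat [ 0.6528 -0.1029  0.0164] 0.0015 tray xy [0.0014 0.0347]
squat [ 0.6294 -0.1643  0.0404] 0.0002 tray xy [-0.0008 -0.031 ]
slim [ 0.4628 -0.2135  0.0458] 0.0005 tray xy 
blue1 [0.4384 0.1379 0.0378] 0.0002 tray xy 
trafo [0.58709143 0.18585564 0.043     ] [np.float64(0.0009524944870984656), np.float64(0.058660212736096014)]
```

The positions are good, but the tall capacitor's and heatsink's heights disagree (57 and 16 mm, expected 69 and 37). I picked those pixels roughly by eye, so I'll pick them again on enlarged crops.

```bash
python3 - <<'E'
from h import *
A,a=load('w19');B,b=load('w20')
k=lambda i,x,y:cv2.resize(i[y:y+50,x:x+66],(396,300),interpolation=cv2.INTER_CUBIC)
cv2.imwrite('pics/chk.png',np.vstack([np.hstack([k(A,257,0),k(B,285,105)]),np.hstack([k(A,337,150),k(B,355,225)])]))
E
```

```text
(no output)
```

View pics/chk.png

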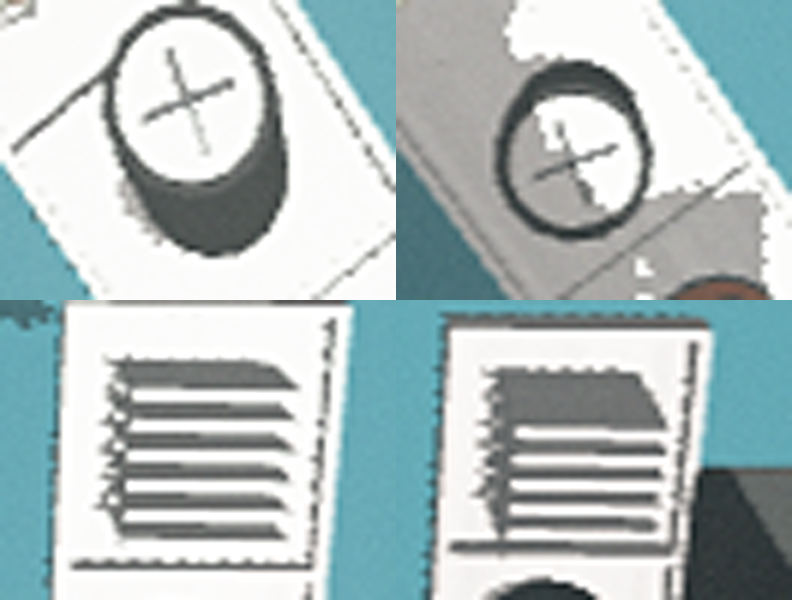

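```bash
python3 - <<'E'
from h import *
a=load('w19')[1];b=load('w20')[1]
p=lambda u,v,x,y:(x+(u+.5)/6-.5,y+(v+.5)/6-.5)
print('tall',tri([ray(a,p(188,97,257,0)),ray(b,p(178,163,285,105))]))
print('heat corner',tri([ray(a,p(300,90,337,150)),ray(b,p(271,128,355,225))]))
E
```

```text
tall (array([0.60769696, 0.12121218, 0.07275693]), np.float64(3.7156784450484705e-06))
heat corner (array([ 0.67547408, -0.08952732,  0.0362377 ]), np.float64(0.000248588627811351))
```

Picked again, the tall capacitor's top is at 73 mm (expected 69) and a top corner of the heatsink at 36 mm (expected 37). That is within about 4 mm of picking error, so both stand on their floors. I'm handing in.

```bash
python3 -c "
from plant import ctrl
print(ctrl.sign_off())"
```

```text
the job is handed in; nothing more can be done
None
```

All five parts are in their bays, upright and the same way up as I found them. The job was handed in at about 28.7 s. The placing order was transformer, tall capacitor, choke (long tray), then heatsink (+y bay) and squat capacitor (−y bay) in the short tray. The highest force in the readings was about 7 N, and each part was released after its floor contact registered at about 5–6.5 N.

**Position in the bays:** The last two wrist views put every part within about 4.5 mm of its bay centre, well inside the walls.

**Part heights:**

| Part | Measured top (mm) | Expected (mm) |
|---|---|---|
| Choke | 38 | 39 |
| Heatsink | 36 | 37 |
| Squat capacitor | 40 | 37 |
| Tall capacitor | 73 | 69 |

- **Disagreement:** my first height readings for the tall capacitor (57 mm) and the heatsink (16 mm) were wrong because I picked the pixels roughly. The table has the values from enlarged pictures; the tall capacitor is still 4 mm off, about the picking error.
- **Transformer:** I checked its position from one view with the height assumed, so its height was not measured again at the end.

**Left alone:** The slim capacitor and one blue choke measured within about 2 mm of where they started. The mug, the reel and the other blue choke I only checked by eye, and they look undisturbed.

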